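# Tip samples from a carrier into the return bin and log the batch

## Robot

A 6-joint arm with a two-finger parallel gripper is mounted at the origin on a cart in front of the work surface, level with it; the furniture and walls round the work are solid. World frame = base frame: x ahead of the robot, y to its left, z up, the work surface at z = 0. Lengths are in m, angles in rad, forces in N, time in s.
With the tool pointing down it reaches from about 0.25 to 0.725 m from the base axis. Payload 4 kg.
Tool frame: the origin (TCP) lies midway between the tips of the shut fingers; the grasp point (between the pads) lies 19 mm behind it; z points along the fingers, y is the line along which they close (so a half turn about z gives the same grasp; the last joint's range is limited). The gripper opens to 85 mm and grips with 20 to 120 N. Pads are 22 mm wide; open, the fingers measure 114 mm over their backs; the gripper's body (76 mm by 85 mm) begins 54 mm behind the grasp point. The pads swing forward as they close: fully open they stand 13 mm farther back than shut.
Start: joints at [-1.341, 0.241, 0.005, 1.335, 0, 1.571], TCP at [0.114, -0.487, 0.204] pointing down, gripper open.
Joint ranges: [-2.72, 2.72], [-1.05, 1.87], [-1.09, 1.28], [-1.99, 2.15], [-1.42, 1.44], [-3.14, 3.14]. Speed limits (rad/s): [2.79, 2.79, 3.14, 3.14, 3.14, 3.14].

## Interface

Orientations are given as a unit quaternion [x, y, z, w].
In Python, from workcell import bot, camera, job_done gives the robot as it stands.
- The arm moves only by the tool carry_out, never from a script. Its argument "plan" is a list of rows, each an object of numbers: "dx", "dy", "dz": the shift along the tool's x, y, z in mm; "twist": the turn about the tool's z in degrees; "fingers": the closure, from -1 (fully open) to 1 (shut). In form: [{"dx": .., "dy": .., "dz": .., "twist": .., "fingers": ..}, ...]. A call has exactly 5 rows; each row is the pose to reach, as a shift and turn from the pose commanded when the call began, along the tool's axes at that moment; what a row does not reach only later rows make up. A row lasts 1/12 s, in which the tool goes at most 41.7 mm and 7.16 degrees, less where a joint would pass 70% of its speed; a pose out of reach is approached as far as the arm can. A call with a gripper value outside its range is refused whole. The fingers move at their own pace and stop on an object; the grip force is fixed at half the most. Time passes only in rows, so rows that repeat a pose let the fingers close, or fill a call up. It gives the time, the measured TCP pose, the force, the opening and the grip force at its end, in the units of the state.
- bot.get_obs(): the state, without advancing time (a new reading comes with each control period).
- camera(name): name is "scene" or "top" or "wrist"; returns a dict with "image" (384x512x3 uint8, red, green, blue), "intrinsics" (3x3 intrinsics, pixels), "eye" and "attitude" of the camera in the world. Camera axes: x right, y down, z forward; pixel columns grow to the right and rows downward; lengths in m; the calibration is good to about 2 mm. A picture is of the moment at which its call begins. There is no depth.
- job_done(): hands the job in; it is judged then, once.
The state is a dict: "clock": time; "joint_pos": joint angles; "joint_vel": joint speeds; "tau": joint torques, N m; "eef_pos": TCP position; "tool_rot": TCP orientation; "ft_force": force on the tool from outside, world axes, zero at the start; "ft_torque": the same for the moment, N m; "grip_width": finger opening in m; "grasp_force": force on a finger pad.
Only numpy, scipy, OpenCV 4.12 (cv2) and the standard library are available. Lean on these libraries where they do the work, as an engineer would, in place of code of your own. Each camera call takes 0.05 s, during which the arm holds its last target. There are 200 camera calls.

## Task

Carry the sample carrier by its handle bar over the return bin and, with its open edge less than a hand's breadth above the bin's rim, tip it until all three samples slide off into the bin, without touching the samples with the gripper; then set the empty carrier down level in the middle of its rubber mat and let go. After that, log the batch: take the stylus from its stand, press the recessed button of the counter fully down with its tip, and put the stylus back upright in its stand, fully home. Leave the vial, the jar and the tape roll where they are.

Things in the scene. Friction and masses are not known exactly. Their poses are not given: they have to be found in the camera images.
- carrier: Loose sheet-metal tray, 130 x 130 mm, 0.24 kg empty, 22 mm walls on three sides; its own -y side is open. Floor 3 mm thick, smooth: samples start to slide at a slope of 12 to 19 degrees. Two straps rise from the middle of the +x and -x walls to a fixed overhead handle bar. Origin: centre of underside; x along the bar, y to the back wall, z up.
- carrier_bar (a point): Middle of the carrier's handle bar, 90 mm above the carrier's underside. The bar is square, 14 x 14 mm, 122 mm free between the straps, along the carrier's x; 66 mm of free height under it above the samples. Axes as the carrier's.
- carrier_lip (a point): Middle of the carrier's open edge, on its floor: 65 mm towards -y of the carrier's origin and 3 mm above its underside. Axes as the carrier's.
- mat: Flat black rubber mat, 170 x 170 x 4 mm, fixed to the worktop; the carrier stands on it at the start, near its middle. Origin: centre of its underside, z up.
- sample_a: First sample in a metal holder: a round disc 50 mm in diameter over its flange and 13 mm tall (foot 40 mm in diameter and 7 mm tall below the flange), 0.04 kg, lying flat on the carrier's floor at the start. Origin: centre of its underside; z up through the disc.
- sample_b: Second sample in a metal holder: a round disc 50 mm in diameter over its flange and 13 mm tall (foot 40 mm in diameter and 7 mm tall below the flange), 0.04 kg, lying flat on the carrier's floor at the start. Origin: centre of its underside; z up through the disc.
- sample_c: Third sample in a metal holder: a round disc 50 mm in diameter over its flange and 13 mm tall (foot 40 mm in diameter and 7 mm tall below the flange), 0.04 kg, lying flat on the carrier's floor at the start. Origin: centre of its underside; z up through the disc.
- bin: Return bin: an open plain grey plastic box, 180 (its x) x 160 (its y) x 60 mm, walls and floor 4 mm, with a small rim flange 4 mm wide outside; fixed to the worktop, to the robot's right of the carrier, its +y side towards the carrier. Origin: centre of its underside, z up.
- counter: Batch counter: a grey block 70 x 70 x 40 mm with a blank display window, fixed to the worktop. Origin: centre of its underside, z up. Its push button lies deep in a round hole in the top, 12 mm towards the counter's own -x from its middle.
- key_mouth (a point): Centre of the mouth of the counter's button hole, in the plane of its top, 40 mm above the worktop. The hole is upright, 16 mm in diameter with a small chamfer, too narrow for a fingertip.
- counter_key (a joint): The counter's spring button, 13 mm in diameter, its face 7 mm below the mouth of the hole. Value: travel downwards in m, 0 at rest, 0.004 fully down; takes 1.4 N to start and 4.2 N fully down, and springs back.
- stylus: Loose press stylus, tip down in its stand, 103 mm long, 0.04 kg. From the tip up: steel point 5 mm across to 12 mm, shank 9 mm across to 42 mm, collar 23 mm across to 46 mm, black square grip 12 x 12 mm to 100 mm (flats along its own x and y), small cap to 103 mm. Origin: at the tip; z along the stylus to its cap.
- stylus_grip (a point): Point on the stylus axis in the black square grip, 78 mm above the tip; a good place to grasp. Axes as the stylus's.
- stand: Stylus stand: an aluminium block 44 x 44 mm on a 56 x 56 mm black foot, 52 mm tall in all, fixed to the worktop, with an upright hole 16 mm in diameter (3 mm chamfer at the mouth), 46 mm deep. The stylus hangs in it on its collar, tip 10 mm above the worktop. Origin: centre of its underside, z up.
- stand_mouth (a point): Centre of the mouth of the stand's hole, 52 mm above the worktop.
- vial: Small upright capped sample vial, 24 x 29 x 52 mm, beyond the work. A bystander: leave it where it stands. Origin: centre of its underside, z up.
- jar: Small white jar with a black screw cap, 48 mm in diameter, 66 mm tall, beyond the work. A bystander: leave it where it stands. Origin: centre of its underside, z up.
- tape: Roll of tape lying flat, 96 mm in diameter, 25 mm tall, beyond the work. A bystander: leave it where it stands. Origin: centre of its underside, z up.
Mind the look-alikes: they are no part of the job. Of the things shaped like the stylus, the steel one is meant.

How it is judged:
On the way, in this order (a step that is already met when the one before it is completed fails the run):
1. the carrier's open edge is over the bin and the carrier is being tipped (angle between carrier's own z axis and vertical above 0.15 rad and x of carrier_lip in the frame of bin between -0.07 and 0.07 m and y of carrier_lip in the frame of bin between -0.085 and 0.085 m), for 0.05 s.
2. all three samples lie in the bin (x of sample_a in the frame of bin between -0.083 and 0.083 m and y of sample_a in the frame of bin between -0.073 and 0.073 m and z of sample_a in the frame of bin between -0.002 and 0.058 m and linear speed of each of sample_a, sample_b, sample_c below 0.05 m/s and x of sample_b in the frame of bin between -0.083 and 0.083 m and y of sample_b in the frame of bin between -0.073 and 0.073 m and z of sample_b in the frame of bin between -0.002 and 0.058 m and x of sample_c in the frame of bin between -0.083 and 0.083 m and y of sample_c in the frame of bin between -0.073 and 0.073 m and z of sample_c in the frame of bin between -0.002 and 0.058 m), for 0.2 s.
3. the empty carrier stands level in the middle of its mat, released (horizontal distance between carrier and mat below 0.03 m and angle between carrier's own z axis and vertical below 0.06 rad and z of carrier in the frame of mat below 0.009 m and linear speed of carrier below 0.03 m/s and contact force between the fingers and carrier below 0.1 N), for 0.2 s.
4. the stylus presses the counter's button fully down (3.2 mm or more of 4 mm) (value of joint counter_key above 0.0032 m and contact force between stylus and counter above 0.5 N), for 0.05 s.
At the end, for the whole second after the job is handed in: All three samples rest inside the bin; the carrier stands level on its mat, at rest, its middle within 30 mm of the mat's middle; the stylus stands upright in its stand's hole, its collar within 5 mm of the mouth; the counter's button has sprung back (all of step 2 and horizontal distance between carrier and mat below 0.03 m and angle between carrier's own z axis and vertical below 0.06 rad and z of carrier in the frame of mat below 0.009 m and linear speed of each of carrier, stylus below 0.03 m/s and horizontal distance between stylus and stand_mouth below 0.01 m and angle between stylus's own z axis and vertical below 0.12 rad and z of stylus in the frame of stand below 0.015 m and value of joint counter_key below 0.001 m); the robot touches nothing.
It fails at once if a finger touches a sample (contact force between the fingers and sample_a above 0.3 N or contact force between the fingers and sample_b above 0.3 N or contact force between the fingers and sample_c above 0.3 N).
It fails at once if the carrier is tipped with its open edge more than 100 mm above the bin's rim (angle between carrier's own z axis and vertical above 0.3 rad and height (world z) of carrier_lip above 0.16 m).
It fails at once if a bystander is moved more than 30 mm (distance of any of vial, jar, tape from where it was at the start of the episode above 0.03 m).
It also fails if it takes over 58 s, if anything falls off the work surface, if the arm or the gripper's body presses on something with over 40 N, if the wrist force passes 120 N, or if a joint passes its speed limit or range.

## Working session

There is one attempt and no reset: what is moved stays moved. The work goes in short steps, Python scripts to look and compute and a tool call to move; the robot and the scene stay as the last step left them, time stands still between calls to the robot, and variables do not carry over. Pictures are saved under pics/ and viewed, at most 10 in all, crops included, and the job is handed in when it is done.

Besides the shell and the picture viewer there is one more tool, called after ">>>" as name([rows], argument=value, ...), one row to a line, values as JSON. carry_out: Moves the arm, as the interface text tells. Its arguments: {"type":"object","properties":{"plan":{"type":"array","items":{"type":"object","properties":{"dx":{"type":"number"},"dy":{"type":"number"},"dz":{"type":"number"},"twist":{"type":"number"},"fingers":{"type":"number"}}}}},"required":["plan"]}

```bash
mkdir -p pics; cat > h.py <<'E'
import numpy as np, cv2, pickle
from scipy.spatial.transform import Rotation as R
from workcell import bot, camera, job_done
def snap(n,tag):
    c=camera(n); cv2.imwrite(f'pics/{tag}.png',c['image'][...,::-1]); pickle.dump(c,open(f'pics/{tag}.pkl','wb')); return c
def load(tag): return pickle.load(open(f'pics/{tag}.pkl','rb'))
def att(c):
    a=np.array(c['attitude']); return a if a.shape==(3,3) else R.from_quat(a).as_matrix()
def ray(c,uv):
    d=np.linalg.inv(c['intrinsics'])@np.array([uv[0],uv[1],1.]); return np.array(c['eye']),att(c)@d
def onz(c,uv,z):
    e,d=ray(c,uv); return e+d*(z-e[2])/d[2]
def proj(c,p):
    q=np.array(c['intrinsics'])@(att(c).T@(np.array(p)-c['eye'])); return q[:2]/q[2]
def st():
    o=bot.get_obs(); print({k:np.round(o[k],4).tolist() for k in('clock','eef_pos','tool_rot','ft_force','grip_width','grasp_force','joint_pos')}); return o
E
python3 - <<'E'
from h import *
st()
for n in('top','scene'):
    c=snap(n,n+'0'); print(n,c['eye'],c['attitude'],c['intrinsics'])
E
```

```text
{'clock': 0.0, 'eef_pos': [0.1137, -0.4862, 0.2035], 'tool_rot': [0.9934, 0.1147, -0.0001, -0.001], 'ft_force': [0.0501, 0.7833, -0.1391], 'grip_width': 0.0857, 'grasp_force': 0.0, 'joint_pos': [-1.341, 0.2414, 0.0037, 1.3352, -0.0, 1.5708]}
top [ 0.46682023 -0.01394168  0.99888406] [-0.69644046  0.7172573  -0.02104399  0.00835454] [[377.88720829   0.         258.4135917 ]
 [  0.         377.88720829 196.09031402]
 [  0.           0.           1.        ]]
scene [-0.14170403  0.45021166  0.51431054] [-0.38634008  0.76572602 -0.46084529  0.22809345] [[465.14227534   0.         262.44205403]
 [  0.         465.14227534 195.50092644]
 [  0.           0.           1.        ]]
```

View pics/top0.png

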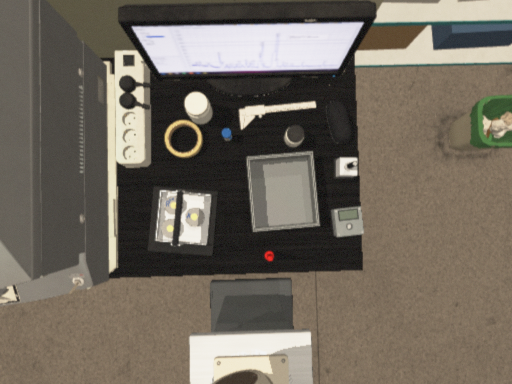

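View pics/scene0.png

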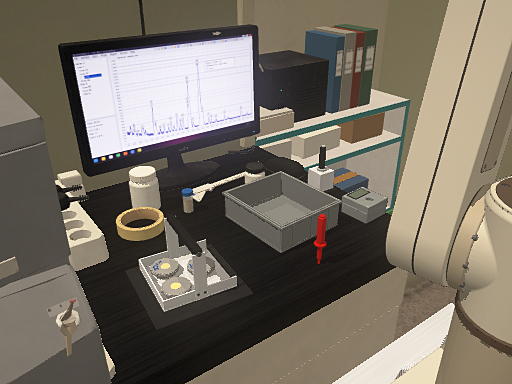

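The top view shows the carrier at (182,218) with its bar running up the image, the bin at (283,190), the stand with its stylus at (346,167) and the counter at (347,222). There are two stylus-shaped things: a red one at top (269,256) / scene (321,240), and one in the aluminium stand at top (346,167) / scene (322,158). The one in the stand has a black grip and a collar in its stand, which fits; I'll confirm in one crop.

```bash
python3 - <<'E'
from h import *
t=load('top0')['image'][...,::-1];s=load('scene0')['image'][...,::-1]
rs=lambda i,k,sz:cv2.resize(i,sz,interpolation=cv2.INTER_CUBIC)
A=rs(t[178:262,140:225],4,(400,395)); B=rs(t[145:245,320:370],4,(200,400))[:395]; C=rs(s[140:222,298:338],4,(195,395))
cv2.imwrite('pics/crop1.png',np.hstack([A,B,C]))
E
```

```text
(no output)
```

View pics/crop1.png

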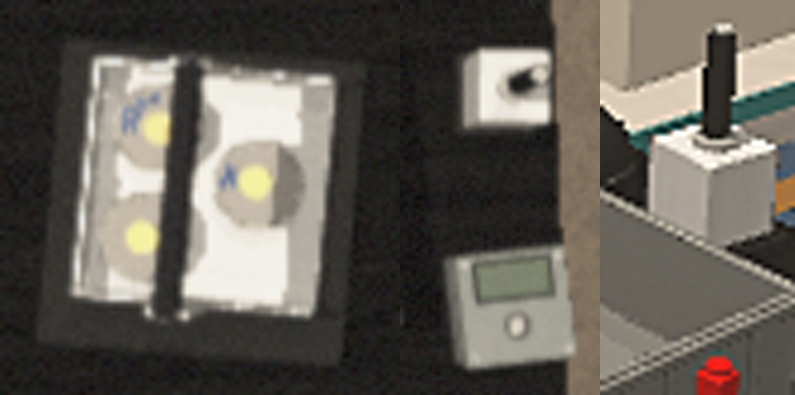

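Crop 1: the stylus in the stand has a black grip and a steel collar, so it is the one meant. The counter's button hole is at about top (349.2,226.5), near the robot side of the counter. Next I measure, and view a crop to see the tray's open side.

```bash
python3 - <<'E'
from h import *
c=load('top0'); im=c['image']; g=cv2.cvtColor(im,cv2.COLOR_RGB2GRAY)
def rect(x0,x1,y0,y1,th,z,name):
    m=(g[y0:y1,x0:x1]>th).astype(np.uint8)
    cs,_=cv2.findContours(m,cv2.RETR_EXTERNAL,cv2.CHAIN_APPROX_NONE); k=max(cs,key=cv2.contourArea)
    r=cv2.minAreaRect(k); b=cv2.boxPoints(r)+[x0,y0]
    P=np.array([onz(c,p,z)[:2] for p in b]); e=np.diff(np.vstack([P,P[:1]]),axis=0)
    print(name,'px',b.round(1).tolist(),'ctr',P.mean(0).round(4),'sides',np.linalg.norm(e,axis=1).round(3)[:2],'ang',np.degrees(np.arctan2(e[:,1],e[:,0])).round(1))
rect(240,325,145,238,60,.06,'bin'); rect(325,362,200,242,60,.04,'counter'); rect(330,357.0.__int__(),152,183,100,.052,'stand')
rect(150,220,183,258,90,.026,'tray')
# mat corners from crop by eye
f=lambda u,v:(140+u*85/400,178+v*84/395)
M=np.array([onz(c,f(*p),.004)[:2] for p in((62,42),(365,65),(340,365),(38,340))]);e=np.diff(np.vstack([M,M[:1]]),axis=0)
print('mat',M.mean(0),np.linalg.norm(e,axis=1),np.degrees(np.arctan2(e[:,1],e[:,0])))
for n,p in(('bar top end',(190,62)),('bar bot end',(167,308))): print(n,onz(c,f(*p),.101))
print('key',onz(c,(349.2,226.5),.04))
# bar: dark mask inside tray
hs=[]
for v in range(196,242,3):
    row=g[v,165:195].astype(int); d=np.where(row<60)[0]+165; 
    if len(d): hs.append((v,d.min(),d.max()))
print(hs)
s=load('scene0')['image'][...,::-1]
cv2.imwrite('pics/crop2.png',cv2.resize(s[205:320,120:260],(700,575),interpolation=cv2.INTER_CUBIC))
E
```

```text
bin px [[245.1, 155.9], [313.3, 149.9], [319.9, 226.0], [251.7, 231.9]] ctr [ 0.5171 -0.0919] sides [0.172 0.191] ang [ -86.6 -177.1   93.2    3.3]
counter px [[329.8, 202.7], [361.0, 199.9], [364.2, 234.7], [333.0, 237.5]] ctr [ 0.4424 -0.2553] sides [0.08  0.089] ang [ -86.5 -177.1   93.4    3.1]
stand px [[336.0, 157.0], [356.0, 157.0], [356.0, 176.0], [336.0, 176.0]] ctr [ 0.5744 -0.255 ] sides [0.051 0.048] ang [-91.6 177.7  88.4  -2.2]
tray px [[177.2, 245.8], [182.1, 189.9], [211.3, 192.5], [206.4, 248.4]] ctr [0.4529 0.1341] sides [0.143 0.075] ang [ -6.2 -96.6 173.6  83.2]
mat [0.44828622 0.16748694] [0.16928955 0.16743335 0.1676175  0.16589753] [-96.01142954 173.80369583  83.46254259  -5.61809766]
bar top end [0.52095752 0.15403979 0.101     ]
bar bot end [0.39782614 0.16813417 0.101     ]
key [ 0.42240836 -0.26016906  0.04      ]
[(196, np.int64(178), np.int64(181)), (199, np.int64(177), np.int64(181)), (202, np.int64(177), np.int64(181)), (205, np.int64(177), np.int64(181)), (208, np.int64(177), np.int64(180)), (211, np.int64(176), np.int64(180)), (214, np.int64(176), np.int64(179)), (217, np.int64(176), np.int64(179)), (220, np.int64(176), np.int64(179)), (223, np.int64(175), np.int64(179)), (226, np.int64(175), np.int64(179)), (229, np.int64(175), np.int64(178)), (232, np.int64(174), np.int64(178)), (235, np.int64(174), np.int64(178)), (238, np.int64(174), np.int64(177)), (241, np.int64(173), np.int64(177))]
```

View pics/crop2.png

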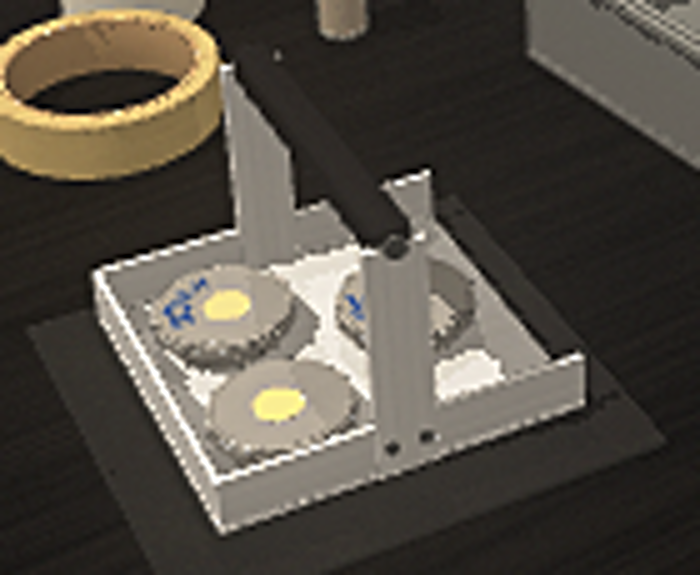

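Crop 2: the tray's missing wall is on the right (≈(500,270) in the crop), facing the bin. Carrier bar centre is ≈(0.459, 0.161) at yaw −6.4°, and bin yaw is +3.3°. I'll start moving and learn the sign of joint 6.

>>> carry_out([
  {"dx": 27,"dy": -30,"dz": 0,"twist": 0,"fingers": -1},
  {"dx": 54,"dy": -60,"dz": 0,"twist": 0,"fingers": -1},
  {"dx": 80,"dy": -90,"dz": 0,"twist": 0,"fingers": -1},
  {"dx": 106,"dy": -120,"dz": 0,"twist": 0,"fingers": -1},
  {"dx": 132,"dy": -150,"dz": 0,"twist": 0,"fingers": -1},
])

```text
clock: 0.52
eef_pos: [0.2083, -0.3088, 0.2039]
tool_rot: [0.993, 0.114, -0.0, -0.0]
ft_force: [1.2, -0.1, 0.1]
grip_width: 0.0854
grasp_force: 0.0
```

```bash
cat >> h.py <<'E'
def to(x,y,z,yaw=None):
    o=bot.get_obs(); Rm=R.from_quat(o['tool_rot']).as_matrix(); d=Rm.T@(np.array([x,y,z])-o['eef_pos'])*1000
    a=np.degrees(np.arctan2(Rm[1,0],Rm[0,0])); t=None if yaw is None else round((a-yaw+180)%360-180,1)
    print('yaw',a.round(2),'pos',np.round(o['eef_pos'],4),'need dxyz',d.round(1),'twist',t,'q1,q6',np.round(o['joint_pos'],2)[[0,5]],'t',round(o['clock'],2),'F',np.round(o['ft_force'],1),'w',round(o['grip_width'],4),'g',round(o['grasp_force'],1))
E
python3 -c "
from h import *
to(.459,.161,.2,-6.4);to(.459,.161,.2,173.6)"
```

```text
yaw 13.1 pos [ 0.2083 -0.3088  0.2039] need dxyz [ 350.6 -400.8    4.3] twist 19.5 q1,q6 [-0.98  1.94] t 0.52 F [ 1.2 -0.1  0.1] w 0.0854 g 0.0
yaw 13.1 pos [ 0.2083 -0.3088  0.2039] need dxyz [ 350.6 -400.8    4.3] twist -160.5 q1,q6 [-0.98  1.94] t 0.52 F [ 1.2 -0.1  0.1] w 0.0854 g 0.0
```

>>> carry_out([
  {"dx": 14,"dy": -16,"dz": 0,"twist": -6.4,"fingers": -1},
  {"dx": 28,"dy": -32,"dz": 0,"twist": -12.8,"fingers": -1},
  {"dx": 42,"dy": -48,"dz": 0,"twist": -19.3,"fingers": -1},
  {"dx": 56,"dy": -64,"dz": 0,"twist": -25.7,"fingers": -1},
  {"dx": 70,"dy": -80,"dz": 0,"twist": -32.1,"fingers": -1},
])

```text
clock: 0.93
eef_pos: [0.2583, -0.2157, 0.2042]
tool_rot: [0.922, 0.387, -0.0, -0.0]
ft_force: [0.4, 0.2, 0.1]
grip_width: 0.0854
grasp_force: 0.0
```

>>> carry_out([
  {"dx": 20,"dy": -6,"dz": 0,"twist": -6.4,"fingers": -1},
  {"dx": 41,"dy": -12,"dz": 0,"twist": -12.8,"fingers": -1},
  {"dx": 61,"dy": -18,"dz": 0,"twist": -19.3,"fingers": -1},
  {"dx": 82,"dy": -25,"dz": 0,"twist": -25.7,"fingers": -1},
  {"dx": 102,"dy": -31,"dz": 0,"twist": -32.1,"fingers": -1},
])

```text
clock: 1.35
eef_pos: [0.3079, -0.1214, 0.2041]
tool_rot: [0.779, 0.627, -0.0, -0.0]
ft_force: [-0.4, 0.5, -0.2]
grip_width: 0.0854
grasp_force: 0.0
```

>>> carry_out([
  {"dx": 20,"dy": 6,"dz": 0,"twist": -6.4,"fingers": -1},
  {"dx": 41,"dy": 11,"dz": 0,"twist": -12.8,"fingers": -1},
  {"dx": 62,"dy": 17,"dz": 0,"twist": -19.3,"fingers": -1},
  {"dx": 82,"dy": 22,"dz": 0,"twist": -25.7,"fingers": -1},
  {"dx": 103,"dy": 28,"dz": 0,"twist": -32.1,"fingers": -1},
])

```text
clock: 1.77
eef_pos: [0.3577, -0.0272, 0.2041]
tool_rot: [0.575, 0.818, -0.0, -0.0]
ft_force: [-0.3, -0.3, -0.0]
grip_width: 0.0853
grasp_force: 0.0
```

>>> carry_out([
  {"dx": 14,"dy": 16,"dz": 0,"twist": -6.4,"fingers": -1},
  {"dx": 29,"dy": 31,"dz": 0,"twist": -12.8,"fingers": -1},
  {"dx": 43,"dy": 47,"dz": 0,"twist": -19.3,"fingers": -1},
  {"dx": 58,"dy": 63,"dz": 0,"twist": -25.7,"fingers": -1},
  {"dx": 72,"dy": 78,"dz": 0,"twist": -32.1,"fingers": -1},
])

```text
clock: 2.18
eef_pos: [0.4074, 0.0668, 0.204]
tool_rot: [0.326, 0.945, -0.0, -0.0]
ft_force: [0.6, 1.1, -0.5]
grip_width: 0.0854
grasp_force: 0.0
```

>>> carry_out([
  {"dx": 4,"dy": 21,"dz": 0,"twist": -6.4,"fingers": -1},
  {"dx": 8,"dy": 42,"dz": 0,"twist": -12.8,"fingers": -1},
  {"dx": 12,"dy": 63,"dz": 0,"twist": -19.3,"fingers": -1},
  {"dx": 16,"dy": 84,"dz": 0,"twist": -25.7,"fingers": -1},
  {"dx": 19,"dy": 105,"dz": 0,"twist": -32.1,"fingers": -1},
])

```text
clock: 2.6
eef_pos: [0.4576, 0.1607, 0.2039]
tool_rot: [0.052, 0.999, -0.0, -0.001]
ft_force: [0.0, -0.3, 1.1]
grip_width: 0.0856
grasp_force: 0.0
```

```bash
python3 -c "
from h import *
to(.459,.161,.082,173.6)
c=snap('wrist','w1');print(c['eye'],c['attitude'],c['intrinsics'][0])
for p in((.5209,.154,.097),(.3978,.168,.097),(.459,.161,.101)): print(proj(c,p))"
```

```text
yaw 174.0 pos [0.4576 0.1607 0.2039] need dxyz [ -1.5   0.5 121.9] twist 0.4 q1,q6 [0.34 0.44] t 2.6 F [ 0.  -0.3  1.1] w 0.0856 g 0.0
[0.37937727 0.16840352 0.37277059] [0.73371265 0.66143377 0.10342826 0.11607629] [314.14866599   0.         257.55874083]
[258.4094428  242.25710992]
[259.90069105 111.47846738]
[259.07889939 182.071615  ]
```

View pics/w1.png

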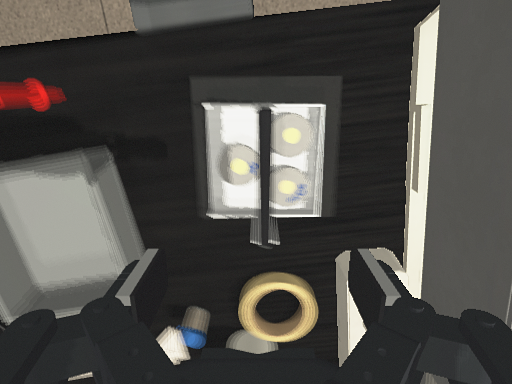

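The wrist view shows the bar between (265,110) and (265,243), about 5 px right of my prediction, so the bar's y is ≈0.164. Now I descend and grip.

>>> carry_out([
  {"dx": -1,"dy": 1,"dz": 25,"twist": 0.4,"fingers": -1},
  {"dx": -2,"dy": 3,"dz": 50,"twist": 0.4,"fingers": -1},
  {"dx": -2,"dy": 4,"dz": 75,"twist": 0.4,"fingers": -1},
  {"dx": -2,"dy": 4,"dz": 100,"twist": 0.4,"fingers": -1},
  {"dx": -2,"dy": 4,"dz": 122,"twist": 0.4,"fingers": -1},
])

```text
clock: 3.07
eef_pos: [0.4592, 0.1631, 0.0805]
tool_rot: [0.059, 0.998, -0.0, -0.001]
ft_force: [0.5, -0.0, -0.7]
grip_width: 0.0853
grasp_force: 0.0
```

>>> carry_out([
  {"dx": 0,"dy": 0,"dz": 0,"twist": 0,"fingers": 1},
  {"dx": 0,"dy": 0,"dz": 0,"twist": 0,"fingers": 1},
  {"dx": 0,"dy": 0,"dz": 0,"twist": 0,"fingers": 1},
  {"dx": 0,"dy": 0,"dz": 0,"twist": 0,"fingers": 1},
  {"dx": 0,"dy": 0,"dz": 0,"twist": 0,"fingers": 1},
])

```text
clock: 3.48
eef_pos: [0.4615, 0.1639, 0.0841]
tool_rot: [0.059, 0.998, 0.001, 0.002]
ft_force: [-0.1, 0.2, -0.3]
grip_width: 0.0254
grasp_force: 0.0
```

>>> carry_out([
  {"dx": 0,"dy": 0,"dz": 0,"twist": 0,"fingers": 1},
  {"dx": 0,"dy": 0,"dz": 0,"twist": 0,"fingers": 1},
  {"dx": 0,"dy": 0,"dz": 0,"twist": 0,"fingers": 1},
  {"dx": 0,"dy": 0,"dz": 0,"twist": 0,"fingers": 1},
  {"dx": 0,"dy": 0,"dz": 0,"twist": 0,"fingers": 1},
])

```text
clock: 3.9
eef_pos: [0.4602, 0.1635, 0.0825]
tool_rot: [0.059, 0.998, 0.0, 0.0]
ft_force: [-0.2, -0.1, 0.3]
grip_width: 0.0001
grasp_force: 0.0
```

```bash
python3 -c "
from h import *
to(.459,.161,.182,173.6)"
```

```text
yaw 173.27 pos [0.4602 0.1635 0.0825] need dxyz [  0.9  -2.6 -99.5] twist -0.3 q1,q6 [0.34 0.46] t 3.9 F [-0.2 -0.1  0.3] w 0.0001 g 0.0
```

The fingers closed on nothing; look.

```bash
python3 -c "
from h import *
a=snap('wrist','w2')['image'];b=snap('scene','s2')['image'];t=snap('top','t2')['image']
x=cv2.resize(a,(400,300));y=cv2.resize(b[150:330,90:330],(400,300))
z=cv2.resize(t[170:270,130:230],(300,300))
cv2.imwrite('pics/v2.png',np.vstack([np.hstack([x,y]),np.hstack([z,np.zeros((300,500,3),np.uint8)])])[...,::-1])"
```

```text
(no output)
```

View pics/v2.png

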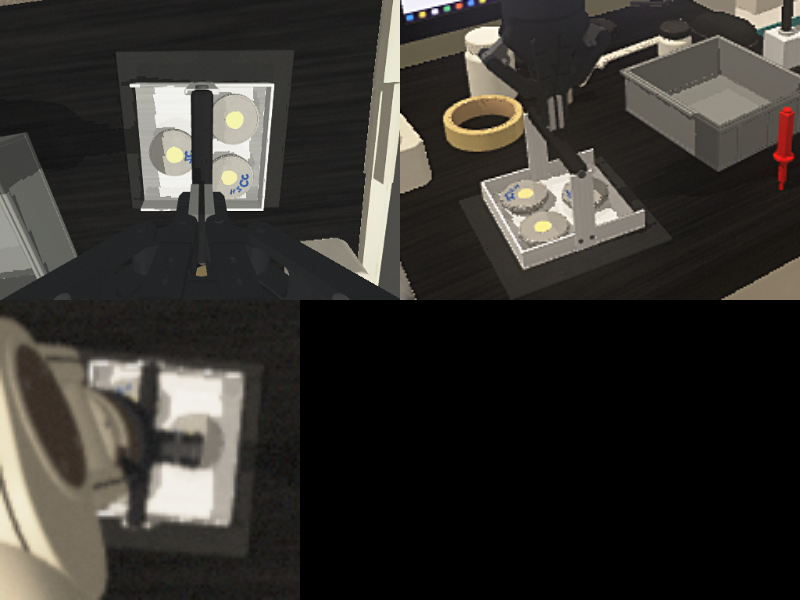

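```bash
python3 -c "
from h import *
st()
s=load('s2');w=load('w2');s0=load('scene0')
for n,p in(('tcp',(.4602,.1635,.0825)),('barC',(.459,.163,.094)),('barfar',(.5209,.154,.097)),('barnear',(.3978,.168,.097)),('lipR',(.46-.065*.11,.163-.065,.007))): print(n,proj(s,p).round(1),proj(w,p).round(1))
im=s['image'][...,::-1][195:275,150:230]; im2=w['image'][...,::-1][100:384,160:360]
cv2.imwrite('pics/v3.png',np.hstack([cv2.resize(im,(480,480),interpolation=cv2.INTER_CUBIC),cv2.resize(im2,(315,480))]))"
```

```text
{'clock': 4.05, 'eef_pos': [0.4601, 0.1634, 0.0824], 'tool_rot': [0.0587, 0.9983, -0.0, -0.0001], 'ft_force': [-0.3699, 0.5195, 0.1863], 'grip_width': 0.0003, 'grasp_force': 0.0, 'joint_pos': [0.3413, 0.3085, -0.2379, 1.0245, -0.0, 0.4589]}
tcp [183.4 238.4] [258.8 229.3]
barC [183.5 232.8] [257.7 236.3]
barfar [171.1 214.4] [254.8 332.2]
barnear [199.2 249.4] [253.3 124. ]
lipR [220.5 263.3] [178.  190.2]
```

View pics/v3.png

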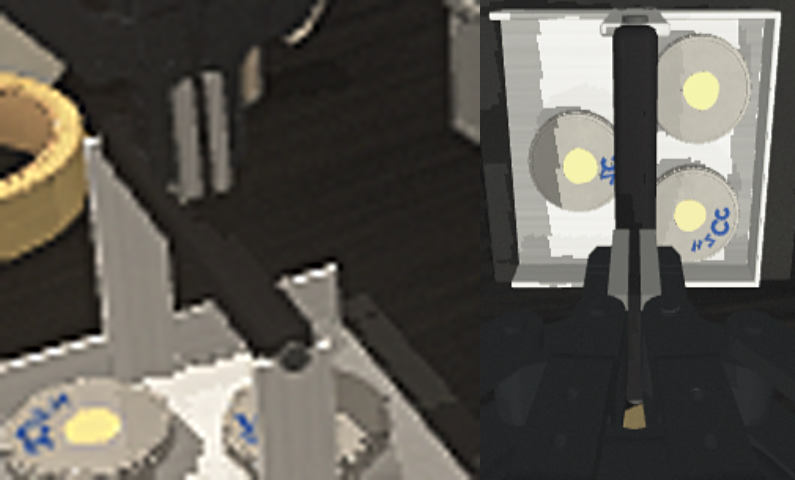

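The light finger tips end at about scene px (184,227), above the bar, against a predicted TCP at (183,238). So the tips sit higher than the reported TCP and closed on top of the bar. I'll open, go 22 mm lower and grip again.

>>> carry_out([
  {"dx": 0,"dy": 0,"dz": -5,"twist": 0,"fingers": -1},
  {"dx": 0,"dy": 0,"dz": -5,"twist": 0,"fingers": -1},
  {"dx": 0,"dy": 0,"dz": -5,"twist": 0,"fingers": -1},
  {"dx": 0,"dy": 0,"dz": -5,"twist": 0,"fingers": -1},
  {"dx": 0,"dy": 0,"dz": -5,"twist": 0,"fingers": -1},
])

```text
clock: 4.47
eef_pos: [0.4601, 0.1634, 0.0874]
tool_rot: [0.059, 0.998, -0.0, -0.0]
ft_force: [-0.2, -0.4, 0.2]
grip_width: 0.0604
grasp_force: 0.0
```

>>> carry_out([
  {"dx": 0,"dy": 0,"dz": 0,"twist": 0,"fingers": -1},
  {"dx": 0,"dy": 0,"dz": 6,"twist": 0,"fingers": -1},
  {"dx": 0,"dy": 0,"dz": 12,"twist": 0,"fingers": -1},
  {"dx": 0,"dy": 0,"dz": 19,"twist": 0,"fingers": -1},
  {"dx": 0,"dy": 0,"dz": 25,"twist": 0,"fingers": -1},
])

```text
clock: 4.88
eef_pos: [0.4597, 0.1633, 0.0612]
tool_rot: [0.059, 0.998, -0.0, -0.001]
ft_force: [-0.4, -0.7, 0.2]
grip_width: 0.0854
grasp_force: 0.0
```

>>> carry_out([
  {"dx": 0,"dy": 0,"dz": 0,"twist": 0,"fingers": 1},
  {"dx": 0,"dy": 0,"dz": 0,"twist": 0,"fingers": 1},
  {"dx": 0,"dy": 0,"dz": 0,"twist": 0,"fingers": 1},
  {"dx": 0,"dy": 0,"dz": 0,"twist": 0,"fingers": 1},
  {"dx": 0,"dy": 0,"dz": 0,"twist": 0,"fingers": 1},
])

```text
clock: 5.3
eef_pos: [0.4605, 0.1636, 0.0627]
tool_rot: [0.059, 0.998, 0.0, 0.0]
ft_force: [-0.0, 0.1, -0.9]
grip_width: 0.0252
grasp_force: 0.0
```

>>> carry_out([
  {"dx": 0,"dy": 0,"dz": 0,"twist": 0,"fingers": 1},
  {"dx": 0,"dy": 0,"dz": 0,"twist": 0,"fingers": 1},
  {"dx": 0,"dy": 0,"dz": 0,"twist": 0,"fingers": 1},
  {"dx": 0,"dy": 0,"dz": 0,"twist": 0,"fingers": 1},
  {"dx": 0,"dy": 0,"dz": 0,"twist": 0,"fingers": 1},
])

```text
clock: 5.72
eef_pos: [0.4605, 0.1637, 0.0629]
tool_rot: [0.059, 0.998, 0.0, 0.0]
ft_force: [-0.9, -0.3, 5.2]
grip_width: 0.0121
grasp_force: 60.5
```

Gripped, with 60 N at 12 mm opening. Lift, then carry over the near rim gently.

>>> carry_out([
  {"dx": 0,"dy": 0,"dz": -8,"twist": 0,"fingers": 1},
  {"dx": 0,"dy": 0,"dz": -26,"twist": 0,"fingers": 1},
  {"dx": 0,"dy": 0,"dz": -50,"twist": 0,"fingers": 1},
  {"dx": 0,"dy": 0,"dz": -74,"twist": 0,"fingers": 1},
  {"dx": 0,"dy": 0,"dz": -87,"twist": 0,"fingers": 1},
])

```text
clock: 6.13
eef_pos: [0.4605, 0.1634, 0.1513]
tool_rot: [0.059, 0.998, 0.0, 0.001]
ft_force: [0.4, -0.1, -4.5]
grip_width: 0.0121
grasp_force: 59.5
```

>>> carry_out([
  {"dx": -2,"dy": -5,"dz": 0,"twist": 0,"fingers": 1},
  {"dx": -5,"dy": -14,"dz": 0,"twist": 0,"fingers": 1},
  {"dx": -10,"dy": -26,"dz": 0,"twist": 0,"fingers": 1},
  {"dx": -17,"dy": -43,"dz": 0,"twist": 0,"fingers": 1},
  {"dx": -24,"dy": -62,"dz": 0,"twist": 0,"fingers": 1},
])

```text
clock: 6.55
eef_pos: [0.4751, 0.0976, 0.1471]
tool_rot: [0.058, 0.998, -0.001, -0.002]
ft_force: [0.3, -1.0, -4.5]
grip_width: 0.0123
grasp_force: 59.5
```

>>> carry_out([
  {"dx": -8,"dy": -21,"dz": 0,"twist": -2,"fingers": 1},
  {"dx": -16,"dy": -41,"dz": 0,"twist": -4,"fingers": 1},
  {"dx": -24,"dy": -62,"dz": 0,"twist": -6,"fingers": 1},
  {"dx": -31,"dy": -80,"dz": 0,"twist": -8,"fingers": 1},
  {"dx": -38,"dy": -97,"dz": 0,"twist": -10,"fingers": 1},
])

```text
clock: 6.97
eef_pos: [0.5012, -0.004, 0.1469]
tool_rot: [-0.029, 1.0, -0.0, -0.003]
ft_force: [-0.0, 0.6, -3.7]
grip_width: 0.0125
grasp_force: 59.5
```

>>> carry_out([
  {"dx": -3,"dy": -15,"dz": 0,"twist": 0,"fingers": 1},
  {"dx": -5,"dy": -26,"dz": 0,"twist": 0,"fingers": 1},
  {"dx": -7,"dy": -34,"dz": 0,"twist": 0,"fingers": 1},
  {"dx": -8,"dy": -39,"dz": 0,"twist": 0,"fingers": 1},
  {"dx": -8,"dy": -42,"dz": 0,"twist": 0,"fingers": 1},
])

```text
clock: 7.38
eef_pos: [0.5131, -0.0437, 0.1487]
tool_rot: [-0.028, 1.0, 0.0, -0.001]
ft_force: [-0.3, -0.2, -4.0]
grip_width: 0.0122
grasp_force: 59.5
```

```bash
python3 -c "
from h import *
to(.514,-.043,.119,-176.7)
b=snap('scene','s4')['image'];t=snap('top','t4')['image']
y=cv2.resize(b[120:320,150:400],(500,400));z=cv2.resize(t[130:250,230:330],(300,360))
z=np.vstack([z,np.zeros((40,300,3),np.uint8)])
cv2.imwrite('pics/v4.png',np.hstack([y,z])[...,::-1])"
```

```text
yaw -176.77 pos [ 0.5131 -0.0437  0.1487] need dxyz [-1.   0.7 29.7] twist -0.1 q1,q6 [-0.09 -0.14] t 7.38 F [-0.3 -0.2 -4. ] w 0.0122 g 59.5
```

View pics/v4.png

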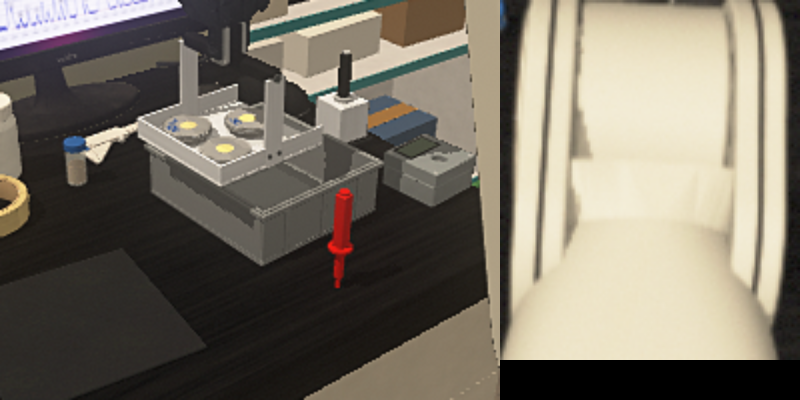

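The carrier hangs level with its front half over the bin; scene crop rim corner at (260,210), tray's open edge over the bin. Because the tool stays vertical, I'll tip by pivoting the tray on the near rim while the bar turns in the grip, moving on the arc about the rim contact.

>>> carry_out([
  {"dx": -1,"dy": 0,"dz": 10,"twist": 0,"fingers": 1},
  {"dx": -1,"dy": 0,"dz": 20,"twist": 0,"fingers": 1},
  {"dx": -1,"dy": 0,"dz": 28,"twist": 0,"fingers": 1},
  {"dx": -1,"dy": -4,"dz": 31,"twist": 0,"fingers": 1},
  {"dx": -1,"dy": -8,"dz": 33,"twist": 0,"fingers": 1},
])

```text
clock: 7.9
eef_pos: [0.5149, -0.0486, 0.1171]
tool_rot: [-0.03, 1.0, 0.003, 0.0]
ft_force: [-2.3, 4.8, 13.1]
grip_width: 0.0121
grasp_force: 62.9
```

```bash
python3 -c "
from h import *
to(.514,-.043,.119,-176.7)"
```

```text
yaw -176.61 pos [ 0.5149 -0.0486  0.1171] need dxyz [ 0.5  5.6 -1.8] twist 0.1 q1,q6 [-0.1  -0.16] t 7.9 F [-2.3  4.8 13.1] w 0.0121 g 62.9
```

>>> carry_out([
  {"dx": 0,"dy": -3,"dz": 1,"twist": 0,"fingers": 1},
  {"dx": 0,"dy": -6,"dz": 3,"twist": 0,"fingers": 1},
  {"dx": 0,"dy": -9,"dz": 5,"twist": 0,"fingers": 1},
  {"dx": 0,"dy": -11,"dz": 7,"twist": 0,"fingers": 1},
  {"dx": 0,"dy": -13,"dz": 9,"twist": 0,"fingers": 1},
])

```text
clock: 8.32
eef_pos: [0.5175, -0.063, 0.1117]
tool_rot: [-0.029, 1.0, 0.001, 0.003]
ft_force: [-7.5, -0.7, 26.5]
grip_width: 0.0122
grasp_force: 82.1
```

```bash
python3 -c "
from h import *
to(.514,-.043,.119,-176.7)
b=snap('scene','s5')['image']
cv2.imwrite('pics/v5.png',cv2.resize(b[120:300,180:400],(660,540),interpolation=cv2.INTER_CUBIC)[...,::-1])"
```

```text
yaw -176.66 pos [ 0.5175 -0.063   0.1117] need dxyz [ 2.3 20.2 -7.3] twist 0.0 q1,q6 [-0.12 -0.18] t 8.32 F [-7.5 -0.7 26.5] w 0.0122 g 82.1
```

View pics/v5.png

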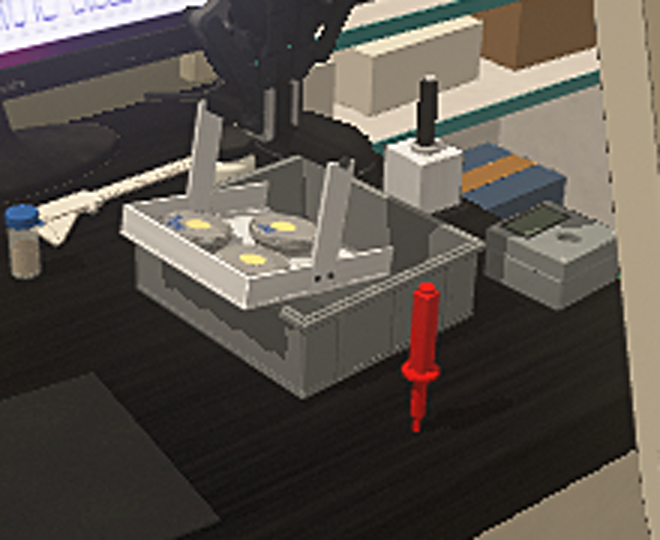

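The tray is visibly tipping on the rim (strap leaning, back wall raised at (150,215)) with 27 N load. Continue along the arc.

>>> carry_out([
  {"dx": 0,"dy": -2,"dz": 2,"twist": 0,"fingers": 1},
  {"dx": 0,"dy": -4,"dz": 4,"twist": 0,"fingers": 1},
  {"dx": 0,"dy": -6,"dz": 6,"twist": 0,"fingers": 1},
  {"dx": 0,"dy": -8,"dz": 8,"twist": 0,"fingers": 1},
  {"dx": 0,"dy": -10,"dz": 10,"twist": 0,"fingers": 1},
])

```text
clock: 8.78
eef_pos: [0.5187, -0.0763, 0.104]
tool_rot: [-0.028, 1.0, -0.003, 0.004]
ft_force: [-8.7, -9.2, 30.7]
grip_width: 0.0119
grasp_force: 101.4
```

```bash
python3 -c "
from h import *
to(.514,-.043,.119,-176.7)"
```

```text
yaw -176.77 pos [ 0.5187 -0.0763  0.104 ] need dxyz [  2.7  33.4 -15.2] twist -0.1 q1,q6 [-0.14 -0.2 ] t 8.78 F [-8.7 -9.2 30.7] w 0.0119 g 101.4
```

>>> carry_out([
  {"dx": 0,"dy": -2,"dz": 2,"twist": 0,"fingers": 1},
  {"dx": 0,"dy": -4,"dz": 4,"twist": 0,"fingers": 1},
  {"dx": 0,"dy": -6,"dz": 7,"twist": 0,"fingers": 1},
  {"dx": 0,"dy": -8,"dz": 9,"twist": 0,"fingers": 1},
  {"dx": 0,"dy": -10,"dz": 11,"twist": 0,"fingers": 1},
])

```text
clock: 9.2
eef_pos: [0.5196, -0.0896, 0.0928]
tool_rot: [-0.027, 1.0, -0.006, 0.004]
ft_force: [-7.4, -15.7, 23.8]
grip_width: 0.0119
grasp_force: 104.9
```

```bash
python3 -c "
from h import *
to(.514,-.043,.119,-176.7)
b=snap('scene','s6')['image']
cv2.imwrite('pics/v6.png',cv2.resize(b[120:300,180:400],(660,540),interpolation=cv2.INTER_CUBIC)[...,::-1])"
```

```text
yaw -176.88 pos [ 0.5196 -0.0896  0.0928] need dxyz [  2.8  46.5 -26.8] twist -0.2 q1,q6 [-0.16 -0.22] t 9.2 F [ -7.4 -15.7  23.8] w 0.0119 g 104.9
```

View pics/v6.png

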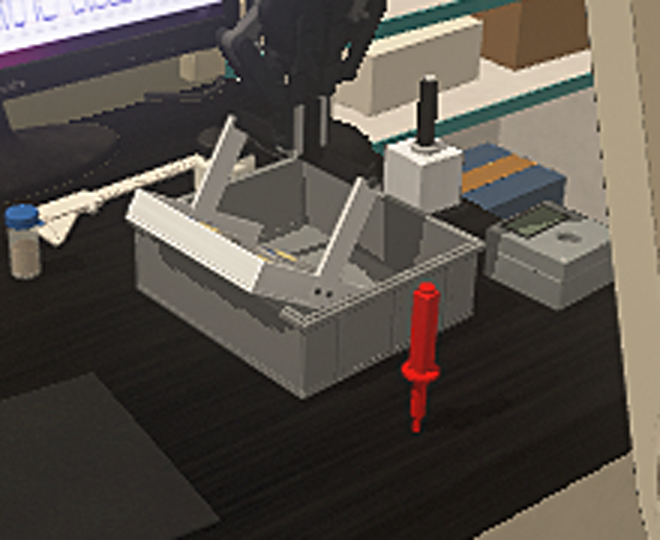

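The tray is tipped about 30° and the samples are sliding (yellow dots at (213,232), (285,257)). That was my tenth picture, so from here I check numerically. Let them slide, then track the yellow dots.

>>> carry_out([
  {"dx": 0,"dy": 0,"dz": 0,"twist": 0,"fingers": 1},
  {"dx": 0,"dy": 0,"dz": 0,"twist": 0,"fingers": 1},
  {"dx": 0,"dy": 0,"dz": 0,"twist": 0,"fingers": 1},
  {"dx": 0,"dy": 0,"dz": 0,"twist": 0,"fingers": 1},
  {"dx": 0,"dy": 0,"dz": 0,"twist": 0,"fingers": 1},
])

```text
clock: 9.67
eef_pos: [0.5196, -0.0904, 0.0919]
tool_rot: [-0.027, 1.0, -0.007, 0.004]
ft_force: [-7.3, -16.3, 25.0]
grip_width: 0.012
grasp_force: 105.7
```

```bash
cat >> h.py <<'E'
def yellow(c,z=.017):
    h=cv2.cvtColor(c['image'],cv2.COLOR_RGB2HSV); m=cv2.inRange(h,(24,70,120),(36,255,255))
    n,_,s,ct=cv2.connectedComponentsWithStats(m); B=np.array([.517,-.092])
    for i in range(1,n):
        if s[i,4]>=4:
            p=onz(c,ct[i],z)[:2]; d=p-B; a=np.radians(3.3); b=[d[0]*np.cos(a)+d[1]*np.sin(a),-d[0]*np.sin(a)+d[1]*np.cos(a)]
            if abs(d[0])<.2 and abs(d[1])<.2: print('  yellow',ct[i].round(1),s[i,4],'binxy if z=%.3f'%z,np.round(b,3))
E
python3 -c "
from h import *
yellow(load('s6'))
for n in('scene','wrist','top'):
    print(n); yellow(snap(n,n[0]+'7'))
to(.514,-.043,.119,-176.7)"
```

```text
scene
wrist
  yellow [276.9 145.4] 95 binxy if z=0.017 [-0.034  0.015]
  yellow [235.1 193.1] 166 binxy if z=0.017 [ 0.006 -0.019]
  yellow [281.9 234.2] 102 binxy if z=0.017 [0.043 0.02 ]
top
yaw -176.93 pos [ 0.5196 -0.0904  0.0919] need dxyz [  2.8  47.3 -27.7] twist -0.2 q1,q6 [-0.17 -0.22] t 9.82 F [ -7.1 -16.3  24.4] w 0.0123 g 105.7
```

All three sit against one another with the front one's nose on the bin floor. I draw the tray back up along its own slope so they drop off.

>>> carry_out([
  {"dx": 0,"dy": 3,"dz": -2,"twist": 0,"fingers": 1},
  {"dx": 0,"dy": 8,"dz": -5,"twist": 0,"fingers": 1},
  {"dx": 0,"dy": 14,"dz": -9,"twist": 0,"fingers": 1},
  {"dx": 0,"dy": 21,"dz": -13,"twist": 0,"fingers": 1},
  {"dx": 0,"dy": 27,"dz": -16,"twist": 0,"fingers": 1},
])

```text
clock: 10.23
eef_pos: [0.5189, -0.0714, 0.111]
tool_rot: [-0.024, 1.0, -0.016, 0.005]
ft_force: [-13.7, -34.1, 43.5]
grip_width: 0.0123
grasp_force: 66.0
```

>>> carry_out([
  {"dx": 0,"dy": 2,"dz": -1,"twist": 0,"fingers": 1},
  {"dx": 0,"dy": 4,"dz": -3,"twist": 0,"fingers": 1},
  {"dx": 0,"dy": 6,"dz": -5,"twist": 0,"fingers": 1},
  {"dx": 0,"dy": 6,"dz": -5,"twist": 0,"fingers": 1},
  {"dx": 0,"dy": 6,"dz": -5,"twist": 0,"fingers": 1},
])

```text
clock: 10.65
eef_pos: [0.5193, -0.0627, 0.116]
tool_rot: [-0.025, 1.0, -0.013, 0.007]
ft_force: [-8.8, -26.8, 36.1]
grip_width: 0.0123
grasp_force: 56.9
```

```bash
python3 -c "
from h import *
for n in('scene','wrist','top'):
    print(n); yellow(snap(n,n[0]+'8'))
to(.514,-.043,.119,-176.7)"
```

```text
scene
  yellow [266.6 189.5] 11 binxy if z=0.017 [ 0.101 -0.048]
  yellow [293.4 202. ] 9 binxy if z=0.017 [ 0.018 -0.055]
wrist
  yellow [221.7 144.3] 407 binxy if z=0.017 [-0.029 -0.005]
  yellow [185.5 184.3] 22 binxy if z=0.017 [ 0.008 -0.039]
  yellow [231.1 232.6] 185 binxy if z=0.017 [0.055 0.   ]
top
yaw -177.1 pos [ 0.5193 -0.0628  0.1159] need dxyz [ 4.3 19.9 -3.6] twist -0.4 q1,q6 [-0.11 -0.16] t 10.8 F [ -9.2 -26.   36.2] w 0.012 g 57.0
```

```bash
cat >> h.py <<'E'
def tri(c1,u1,c2,u2):
    e1,d1=ray(c1,u1);e2,d2=ray(c2,u2);d1=d1/np.linalg.norm(d1);d2=d2/np.linalg.norm(d2)
    s=np.linalg.lstsq(np.c_[d1,-d2],e2-e1,rcond=None)[0]; a=e1+s[0]*d1;b=e2+s[1]*d2; return (a+b)/2,np.linalg.norm(a-b)
def inbin(p):
    d=np.array(p)[:2]-[.517,-.092];a=np.radians(3.3);return np.round([d[0]*np.cos(a)+d[1]*np.sin(a),-d[0]*np.sin(a)+d[1]*np.cos(a),p[2]],3)
E
python3 -c "
from h import *
s=load('s8');w=load('w8')
for u in((266.6,189.5),(293.4,202)):
  for v in((221.7,144.3),(185.5,184.3),(231.1,232.6)):
    p,e=tri(s,u,w,v); print(u,v,inbin(p),round(e,4))"
```

```text
(266.6, 189.5) (221.7, 144.3) [-0.025  0.026  0.091] 0.0527
(266.6, 189.5) (185.5, 184.3) [ 0.009 -0.005  0.068] 0.0544
(266.6, 189.5) (231.1, 232.6) [0.035 0.007 0.061] 0.0036
(293.4, 202) (221.7, 144.3) [-0.037  0.001  0.06 ] 0.0021
(293.4, 202) (185.5, 184.3) [ 0.002 -0.037  0.03 ] 0.0037
(293.4, 202) (231.1, 232.6) [ 0.012 -0.01   0.049] 0.0589
```

The rear two are still on the tray (triangulated z≈0.06) and the front one is in the bin. The rim is sticky, so pulling back partly un-tipped the tray. I lift clear, shift back, and re-tip with the contact nearer the bar.

>>> carry_out([
  {"dx": 0,"dy": 0,"dz": -8,"twist": 0,"fingers": 1},
  {"dx": 0,"dy": 4,"dz": -18,"twist": 0,"fingers": 1},
  {"dx": 0,"dy": 12,"dz": -22,"twist": 0,"fingers": 1},
  {"dx": 0,"dy": 18,"dz": -22,"twist": 0,"fingers": 1},
  {"dx": 0,"dy": 20,"dz": -22,"twist": 0,"fingers": 1},
])

```text
clock: 11.22
eef_pos: [0.5131, -0.0291, 0.1284]
tool_rot: [-0.03, 1.0, 0.001, -0.001]
ft_force: [-0.3, 0.7, -3.0]
grip_width: 0.0118
grasp_force: 57.6
```

```bash
python3 -c "
from h import *
for n in('scene','wrist'):
    print(n); c=snap(n,n[0]+'9'); yellow(c)
to(.514,-.043,.119,-176.7)
# near strap lean in scene: light pixels region rows
s=load('s9')['image'];g=cv2.cvtColor(s,cv2.COLOR_RGB2GRAY)
B=cv2.Canny(g[120:260,210:340],60,150)
L=cv2.HoughLinesP(B,1,np.pi/360,18,minLineLength=18,maxLineGap=3)
for l in L[:,0]: print((l+[210,120,210,120]).tolist())
"
```

```text
scene
  yellow [257.2 190.5] 11 binxy if z=0.017 [ 0.111 -0.028]
  yellow [283.  202.8] 16 binxy if z=0.017 [ 0.03  -0.035]
wrist
  yellow [214.6 144.8] 399 binxy if z=0.017 [-0.032  0.024]
  yellow [182.5 182. ] 251 binxy if z=0.017 [ 0.003 -0.007]
  yellow [225.5 233.7] 248 binxy if z=0.017 [0.056 0.031]
yaw -176.59 pos [ 0.5129 -0.0297  0.128 ] need dxyz [ -0.4 -13.4   9. ] twist 0.1 q1,q6 [-0.06 -0.12] t 11.32 F [ 0.2 -0.2 -3. ] w 0.0115 g 57.6
[264, 144, 336, 125]
[246, 222, 310, 212]
[225, 215, 280, 252]
[276, 227, 302, 215]
[307, 126, 329, 121]
[285, 172, 339, 199]
[281, 229, 337, 203]
[246, 212, 270, 209]
[250, 198, 272, 202]
[210, 158, 233, 153]
[241, 191, 261, 195]
[321, 259, 325, 232]
[251, 160, 263, 178]
[281, 252, 314, 236]
[312, 211, 334, 201]
[210, 187, 230, 181]
[210, 145, 237, 139]
[211, 201, 247, 223]
[228, 186, 232, 154]
[302, 138, 337, 128]
[211, 189, 248, 214]
[279, 134, 304, 127]
[264, 148, 290, 140]
[216, 205, 244, 222]
[295, 130, 313, 125]
```

```bash
python3 -c "
from h import *
w=load('w9');s=load('s9')
bar=inbin((.5129,-.0297,.159));print('bar',bar)
for v in((214.6,144.8),(182.5,182),(225.5,233.7)):
  print('rel bar if z .085',inbin(onz(w,v,.085))-bar)
for u,v in(((257.2,190.5),(225.5,233.7)),((283,202.8),(214.6,144.8))):
  p,e=tri(s,u,w,v);print(inbin(p),e)
w=load('w2')  # level on mat
h=cv2.cvtColor(w['image'],cv2.COLOR_RGB2HSV); m=cv2.inRange(h,(24,70,120),(36,255,255)); n,_,q,ct=cv2.connectedComponentsWithStats(m)
a=np.radians(-6.4)
for i in range(1,n):
  if q[i,4]>30:
    d=onz(w,ct[i],.020)[:2]-[.459,.163]; print('start tray xy',ct[i].round(),np.round([d[0]*np.cos(a)+d[1]*np.sin(a),-d[0]*np.sin(a)+d[1]*np.cos(a)],3))
"
```

```text
bar [-0.001  0.062  0.159]
rel bar if z .085 [-0.042 -0.029 -0.074]
rel bar if z .085 [-0.016 -0.053 -0.074]
rel bar if z .085 [ 0.024 -0.023 -0.074]
[0.03  0.037 0.071] 0.0016477666249626666
[-0.041  0.031  0.07 ] 0.00020310152106658963
start tray xy [300. 153.] [-0.032  0.032]
start tray xy [223. 198.] [ 0.003 -0.027]
start tray xy [293. 227.] [0.028 0.028]
```

```bash
python3 -c "
from h import *
def ys(c,mn=4):
  h=cv2.cvtColor(c['image'],cv2.COLOR_RGB2HSV); m=cv2.inRange(h,(24,70,120),(36,255,255)); n,_,q,ct=cv2.connectedComponentsWithStats(m)
  return [ct[i] for i in range(1,n) if q[i,4]>=mn]
for k in ('2','9'):
  s=load('s'+k);w=load('w'+k)
  print(k,'eye',w['eye'],'tcp')
  for u in ys(s):
    for v in ys(w,30):
      p,e=tri(s,u,w,v)
      if e<.006 and p[2]<.15 and abs(p[0]-.48)<.15: print(u.round(1),v.round(1),p.round(4),round(e,4))
"
```

```text
2 eye [0.38182523 0.17214174 0.25129144] tcp
[164.9 265.6] [292.8 226.8] [0.4914 0.1881 0.0181] 0.0008
[175.1 285.3] [300.  153.1] [0.4317 0.1987 0.0184] 0.0013
9 eye [ 0.43454994 -0.03454132  0.29705812] tcp
[257.2 190.5] [225.5 233.7] [ 0.5452 -0.0528  0.0709] 0.0017
[283.  202.8] [214.6 144.8] [ 0.4746 -0.0633  0.0704] 0.0002
[283.  202.8] [182.5 182. ] [ 0.5119 -0.0935  0.0438] 0.0011
```

```bash
python3 -c "
from h import *
p,e=tri(load('w8'),(185.5,184.3),load('w9'),(182.5,182.));print(inbin(p),e, load('w8')['eye'],load('w9')['eye'])
w=load('w9')
# assume on tray tilt 18: dot plane through bar: solve along ray
b=np.array([.5129,-.0297,.159]);a=np.radians(3.3);by=np.array([-np.sin(a),np.cos(a),0]);bx=np.array([np.cos(a),np.sin(a),0])
for th in (14,18,22):
  t=np.radians(th);yt=by*np.cos(t)+np.array([0,0,np.sin(t)]);zt=np.cross(bx,yt)
  print(th)
  for v in((214.6,144.8),(182.5,182),(225.5,233.7)):
    e,d=ray(w,v);k=((b-.074*zt-e)@zt)/(d@zt);p=e+k*d-b;print('  tray xy',(p@bx).round(3),(p@yt).round(3),'z',(p[2]+b[2]).round(3))
"
```

```text
[-0.226  0.174  0.776] 0.019674409264177968 [ 0.43821657 -0.0630968   0.28371377] [ 0.43454994 -0.03454132  0.29705812]
14
  tray xy -0.041 -0.05 z 0.075
  tray xy -0.012 -0.077 z 0.069
  tray xy 0.028 -0.044 z 0.077
18
  tray xy -0.04 -0.057 z 0.071
  tray xy -0.01 -0.086 z 0.062
  tray xy 0.029 -0.051 z 0.073
22
  tray xy -0.04 -0.064 z 0.066
  tray xy -0.008 -0.095 z 0.055
  tray xy 0.031 -0.058 z 0.069
```

```bash
cat >> h.py <<'E'
def ys(c,mn=4):
  h=cv2.cvtColor(c['image'],cv2.COLOR_RGB2HSV); m=cv2.inRange(h,(24,70,120),(36,255,255)); n,_,q,ct=cv2.connectedComponentsWithStats(m)
  return [(ct[i].round(1).tolist(),int(q[i,4])) for i in range(1,n) if q[i,4]>=mn]
E
python3 -c "
from h import *
print(ys(load('w9'))); print(ys(snap('wrist','w10'))); print(ys(snap('scene','s10'))); print(ys(snap('top','t10'))); st()"
```

```text
[([214.6, 144.8], 399), ([182.5, 182.0], 251), ([225.5, 233.7], 248), ([443.5, 306.7], 668)]
[([214.5, 144.8], 399), ([183.3, 182.3], 247), ([225.4, 233.8], 248), ([444.0, 306.8], 677)]
[([139.1, 149.6], 11), ([103.2, 157.8], 6), ([257.8, 190.5], 11), ([283.6, 202.9], 15)]
[]
{'clock': 11.4667, 'eef_pos': [0.5133, -0.0307, 0.1284], 'tool_rot': [-0.0289, 0.9996, 0.0, -0.001], 'ft_force': [-0.0998, -0.4468, -3.4911], 'grip_width': 0.0114, 'grasp_force': 57.6155, 'joint_pos': [-0.0597, 0.3157, -0.0963, 1.1607, -0.0001, -0.1175]}
```

All three are static at the lip, on the tray. Re-tip now with the contact close under the bar, so the lip stays higher.

>>> carry_out([
  {"dx": 0,"dy": -5,"dz": 5,"twist": 0,"fingers": 1},
  {"dx": 0,"dy": -10,"dz": 10,"twist": 0,"fingers": 1},
  {"dx": 0,"dy": -11,"dz": 15,"twist": 0,"fingers": 1},
  {"dx": 0,"dy": -15,"dz": 18,"twist": 0,"fingers": 1},
  {"dx": 0,"dy": -19,"dz": 20,"twist": 0,"fingers": 1},
])

```text
clock: 11.88
eef_pos: [0.5167, -0.0528, 0.1162]
tool_rot: [-0.027, 1.0, -0.002, 0.004]
ft_force: [-11.8, -3.5, 37.3]
grip_width: 0.0121
grasp_force: 80.5
```

```bash
python3 -c "
from h import *
st();print(ys(snap('wrist','w11'))); print(ys(snap('scene','s11')))"
```

```text
{'clock': 11.8833, 'eef_pos': [0.5167, -0.0528, 0.1162], 'tool_rot': [-0.0275, 0.9996, -0.0018, 0.0039], 'ft_force': [-11.7636, -3.4689, 37.2764], 'grip_width': 0.0121, 'grasp_force': 80.4957, 'joint_pos': [-0.1003, 0.3271, -0.114, 1.1215, -0.0025, -0.1553]}
[([230.7, 143.7], 352), ([210.6, 185.4], 93), ([237.8, 229.4], 96), ([471.1, 314.2], 879)]
[([139.1, 149.6], 11), ([103.0, 158.0], 7), ([286.6, 207.9], 7)]
```

>>> carry_out([
  {"dx": 0,"dy": -3,"dz": 2,"twist": 0,"fingers": 1},
  {"dx": 0,"dy": -6,"dz": 4,"twist": 0,"fingers": 1},
  {"dx": 0,"dy": -9,"dz": 6,"twist": 0,"fingers": 1},
  {"dx": 0,"dy": -12,"dz": 8,"twist": 0,"fingers": 1},
  {"dx": 0,"dy": -15,"dz": 10,"twist": 0,"fingers": 1},
])

```text
clock: 12.4
eef_pos: [0.5193, -0.0751, 0.1068]
tool_rot: [-0.026, 1.0, -0.01, 0.005]
ft_force: [-6.7, -24.9, 26.9]
grip_width: 0.0027
grasp_force: 34.3
```

```bash
python3 -c "
from h import *
st();print(ys(snap('wrist','w12'))); print(ys(snap('scene','s12')))"
```

```text
{'clock': 12.4, 'eef_pos': [0.5193, -0.0751, 0.1068], 'tool_rot': [-0.0257, 0.9996, -0.0102, 0.0054], 'ft_force': [-6.6567, -24.8638, 26.859], 'grip_width': 0.0027, 'grasp_force': 34.2682, 'joint_pos': [-0.132, 0.3404, -0.1212, 1.0954, -0.0184, -0.1835]}
[([236.0, 183.5], 16), ([472.4, 312.9], 556), ([502.5, 367.6], 88)]
[([139.1, 149.6], 11), ([103.0, 158.0], 7)]
```

The grip has slid nearly off the bar (2.7 mm opening). I ease up a little with the fingers held, to see whether it still carries.

>>> carry_out([
  {"dx": 0,"dy": 0,"dz": -2,"twist": 0,"fingers": 1},
  {"dx": 0,"dy": 0,"dz": -4,"twist": 0,"fingers": 1},
  {"dx": 0,"dy": 0,"dz": -6,"twist": 0,"fingers": 1},
  {"dx": 0,"dy": 0,"dz": -8,"twist": 0,"fingers": 1},
  {"dx": 0,"dy": 0,"dz": -8,"twist": 0,"fingers": 1},
])

```text
clock: 12.92
eef_pos: [0.5156, -0.0648, 0.1071]
tool_rot: [-0.029, 1.0, 0.0, -0.0]
ft_force: [0.5, -1.0, -0.3]
grip_width: 0.0002
grasp_force: 0.0
```

```bash
python3 -c "
from h import *
st();w=snap('wrist','w13');s=snap('scene','s13');print(ys(w),ys(s))
g=cv2.cvtColor(w['image'],cv2.COLOR_RGB2GRAY)
for r in range(90,290,8): print(r,' '.join('%3d'%v for v in g[r,150:400:7]))
g=cv2.cvtColor(s['image'],cv2.COLOR_RGB2GRAY)
L=cv2.HoughLinesP(cv2.Canny(g[120:260,210:340],60,150),1,np.pi/360,18,minLineLength=15,maxLineGap=3)
print([(l+[210,120,210,120]).tolist() for l in L[:,0]])
"
```

```text
{'clock': 12.9167, 'eef_pos': [0.5156, -0.0648, 0.1071], 'tool_rot': [-0.0287, 0.9996, 0.0002, -0.0003], 'ft_force': [0.5053, -1.0259, -0.3248], 'grip_width': 0.0002, 'grasp_force': 0.0, 'joint_pos': [-0.1253, 0.3424, -0.1172, 1.1119, 0.0003, -0.1827]}
[([240.4, 141.3], 334), ([223.6, 186.6], 32), ([238.8, 232.2], 5), ([250.2, 232.5], 4), ([470.0, 312.4], 603), ([501.4, 360.9], 141)] [([139.1, 149.6], 11), ([103.2, 157.8], 6)]
90 106 117 113 117 116 114 113 157 114 119 120 120 108 109 156 166 167 168 107 107 108 107 107 107  78  78 117 156  39  38  39  37  35  35  33  31
98 166 175 175 179 132 177 181 134 130 118 119 119 108 108 106 105 166 167 108 108 106 106 107 107  78  79 133 167  34  31  32  36  36  38  37  32
106 164 174 175 175 176 176 175 174 176 117 118 118 108 107 110 111 162 164 106 107 107 107 108 107  79  79 148 173  32  35  34  35  33  35  35  32
114 164 176  84 107 173 171 165 157 144 144 142 141 147 168 176 222 242 243 249 160 161 153 148 146 144 146 143 148 118  87  34  26  34  36  37  36
122 163  29  46  88 246 246 246 247 247 247 236 225 130 128 142 144 110 151 162
[... 3231 characters left out ...]
8, 156, 320, 183], [302, 158, 319, 153], [227, 170, 270, 193], [210, 158, 228, 153], [281, 252, 314, 236], [210, 130, 252, 120], [212, 188, 231, 180], [291, 136, 337, 125], [319, 187, 339, 205], [286, 202, 310, 180], [298, 203, 319, 184], [250, 210, 282, 229], [272, 155, 293, 136], [304, 169, 323, 174], [257, 160, 274, 168], [272, 154, 297, 161], [212, 145, 247, 136], [288, 225, 304, 211], [325, 224, 325, 245], [325, 173, 325, 147], [287, 143, 300, 121], [304, 214, 332, 202], [296, 130, 332, 120], [278, 149, 278, 166], [315, 209, 333, 201], [307, 182, 322, 191], [235, 185, 241, 200], [236, 165, 256, 174], [243, 201, 278, 222], [308, 217, 336, 204], [298, 204, 312, 189], [295, 136, 310, 132]]
```

```bash
python3 -c "
from h import *
s=load('s13');w=load('w13');a=np.radians(3.3);bx=np.array([np.cos(a),np.sin(a),0]);B=np.array([.517,-.092,0])
def onx(c,u,X):
  e,d=ray(c,u); k=(X-(e-B)@bx)/(d@bx); return inbin(e+k*d)
for X in(-.066,-.060):
  print('near',X,[onx(s,u,X).tolist() for u in((286,202),(310,180),(298,204),(319,184))])
print('far',[onx(s,u,.062).tolist() for u in((272,155),(293,136),(287,143),(300,121))])
g=cv2.cvtColor(w['image'],cv2.COLOR_RGB2GRAY)
for r in(126,140,160,180,200,220,240,260,275,290,300): print(r,[int(x) for x in g[r,145:205:3]])
for v in(130,200,270):
  for z in (.08,.1,.12): print(v,z,inbin(onz(w,(174,v),z)))
"
```

```text
near -0.066 [[-0.066, 0.047, 0.089], [-0.066, -0.015, 0.116], [-0.066, 0.015, 0.073], [-0.066, -0.042, 0.099]]
near -0.06 [[-0.06, 0.042, 0.084], [-0.06, -0.021, 0.111], [-0.06, 0.009, 0.068], [-0.06, -0.048, 0.094]]
far [[0.062, -0.028, 0.122], [0.062, -0.088, 0.151], [0.062, -0.071, 0.139], [0.062, -0.108, 0.181]]
126 [164, 162, 163, 168, 30, 46, 53, 54, 55, 52, 64, 49, 33, 155, 174, 175, 174, 173, 174, 174]
140 [105, 105, 105, 104, 66, 37, 48, 57, 55, 55, 54, 53, 53, 31, 176, 173, 174, 174, 174, 175]
160 [104, 104, 106, 104, 106, 35, 41, 50, 54, 54, 53, 52, 52, 48, 145, 178, 112, 103, 105, 94]
180 [104, 163, 163, 161, 161, 163, 31, 33, 37, 33, 34, 32, 35, 54, 38, 211, 204, 206, 205, 206]
200 [97, 104, 165, 161, 162, 163, 169, 30, 33, 33, 31, 35, 31, 32, 29, 39, 203, 202, 203, 205]
220 [71, 105, 100, 163, 163, 162, 162, 153, 33, 36, 34, 32, 31, 32, 32, 29, 179, 174, 174, 173]
240 [72, 109, 162, 161, 160, 161, 161, 162, 72, 39, 46, 49, 51, 50, 50, 49, 32, 164, 161, 163]
260 [107, 107, 71, 103, 102, 103, 103, 103, 104, 34, 44, 50, 50, 47, 50, 50, 45, 73, 102, 102]
275 [71, 88, 89, 87, 89, 89, 89, 89, 89, 92, 32, 46, 50, 49, 50, 47, 50, 39, 89, 89]
290 [88, 90, 88, 90, 90, 88, 86, 38, 40, 41, 40, 39, 41, 39, 40, 40, 41, 41, 48, 90]
300 [106, 62, 38, 40, 40, 40, 41, 41, 41, 37, 43, 41, 42, 40, 42, 40, 41, 39, 36, 39]
130 0.08 [-0.054 -0.025  0.08 ]
130 0.1 [-0.057 -0.02   0.1  ]
130 0.12 [-0.059 -0.015  0.12 ]
200 0.08 [-0.008 -0.029  0.08 ]
200 0.1 [-0.016 -0.023  0.1  ]
200 0.12 [-0.023 -0.018  0.12 ]
270 0.08 [ 0.045 -0.033  0.08 ]
270 0.1 [ 0.032 -0.027  0.1  ]
270 0.12 [ 0.019 -0.021  0.12 ]
```

The gripper is free and unloaded, and the carrier leans in the bin: bar ≈ bin (y −0.024, z 0.10), strap leaning ~65°. The samples should now be off it. I open, move over the bar and re-measure it before regripping, deeper this time.

>>> carry_out([
  {"dx": 0,"dy": 0,"dz": -20,"twist": 0,"fingers": -1},
  {"dx": 0,"dy": -12,"dz": -38,"twist": 0,"fingers": -1},
  {"dx": 0,"dy": -30,"dz": -40,"twist": 0,"fingers": -1},
  {"dx": 0,"dy": -45,"dz": -40,"twist": 0,"fingers": -1},
  {"dx": 0,"dy": -51,"dz": -40,"twist": 0,"fingers": -1},
])

```text
clock: 13.43
eef_pos: [0.519, -0.1171, 0.1474]
tool_rot: [-0.028, 1.0, -0.0, 0.0]
ft_force: [-0.0, 0.7, -0.3]
grip_width: 0.0606
grasp_force: 0.0
```

>>> carry_out([
  {"dx": 0,"dy": 0,"dz": 0,"twist": 0,"fingers": -1},
  {"dx": 0,"dy": 0,"dz": 0,"twist": 0,"fingers": -1},
  {"dx": 0,"dy": 0,"dz": 0,"twist": 0,"fingers": -1},
  {"dx": 0,"dy": 0,"dz": 0,"twist": 0,"fingers": -1},
  {"dx": 0,"dy": 0,"dz": 0,"twist": 0,"fingers": -1},
])

```text
clock: 13.85
eef_pos: [0.5185, -0.1152, 0.1472]
tool_rot: [-0.029, 1.0, 0.0, -0.0]
ft_force: [0.4, -0.1, 0.8]
grip_width: 0.0857
grasp_force: 0.0
```

```bash
python3 -c "
from h import *
st();w=snap('wrist','w14');s=snap('scene','s14');print(ys(w),ys(s))
for v,_ in ys(w):
  print('dot',v,inbin(onz(w,v,.017)))
g=cv2.cvtColor(w['image'],cv2.COLOR_RGB2GRAY)
for r in range(100,300,20): print(r,[int(x) for x in g[r,190:330:4]])
w0=load('w13')
g0=cv2.cvtColor(w0['image'],cv2.COLOR_RGB2GRAY)
gs=cv2.cvtColor(s['image'],cv2.COLOR_RGB2GRAY)
L=cv2.HoughLinesP(cv2.Canny(gs[150:225,260:340],50,120),1,np.pi/360,14,minLineLength=14,maxLineGap=3)
print([(l+[260,150,260,150]).tolist() for l in L[:,0]])
"
```

```text
{'clock': 13.85, 'eef_pos': [0.5185, -0.1152, 0.1472], 'tool_rot': [-0.029, 0.9996, 0.0002, -0.0003], 'ft_force': [0.3952, -0.0918, 0.8402], 'grip_width': 0.0857, 'grasp_force': 0.0, 'joint_pos': [-0.2188, 0.3333, -0.0199, 1.2182, 0.0002, -0.2769]}
[([280.0, 176.5], 6), ([478.2, 292.0], 395)] [([139.1, 149.6], 11), ([103.0, 158.0], 7)]
dot [280.0, 176.5] [ 0.004 -0.002  0.017]
dot [478.2, 292.0] [0.137 0.222 0.017]
100 [156, 110, 108, 145, 108, 108, 106, 109, 114, 178, 178, 177, 178, 178, 179, 179, 179, 179, 179, 178, 178, 177, 179, 180, 178, 182, 118, 116, 106, 107, 107, 105, 107, 106, 108]
120 [181, 110, 108, 107, 108, 106, 106, 108, 167, 176, 176, 176, 177, 177, 178, 177, 179, 178, 178, 182, 118, 118, 193, 47, 35, 38, 48, 47, 46, 41, 202, 198, 123, 161, 158]
140 [119, 72, 73, 109, 106, 106, 105, 106, 103, 175, 176, 176, 176, 176, 176, 177, 176, 177, 118, 106, 103, 206, 204, 31, 35, 39, 49, 47, 48, 39, 199, 196, 206, 129, 172]
160 [117, 80, 73, 110, 166, 105, 106, 104, 104, 176, 176, 175, 175, 117, 116, 130, 214, 204, 207, 209, 211, 213, 214, 26, 34, 36, 48, 45, 44, 43, 112, 158, 1
[... 845 characters left out ...]
, 143, 144]
280 [31, 24, 72, 71, 72, 74, 72, 44, 136, 156, 154, 138, 128, 136, 147, 147, 158, 70, 45, 45, 45, 47, 49, 31, 36, 48, 45, 45, 143, 145, 145, 140, 230, 249, 47]
[[319, 167, 320, 183], [290, 183, 319, 189], [295, 201, 307, 185], [280, 206, 299, 182], [303, 167, 318, 163], [289, 224, 306, 217], [290, 221, 334, 201], [280, 219, 297, 209], [323, 219, 323, 205], [292, 224, 339, 202], [281, 209, 297, 189], [264, 221, 279, 214], [260, 179, 275, 175], [300, 176, 338, 161], [314, 187, 339, 199], [325, 152, 325, 173], [260, 203, 277, 224], [283, 157, 300, 163], [301, 196, 307, 180], [282, 181, 283, 195], [262, 191, 277, 204], [267, 151, 282, 157], [303, 159, 319, 152], [321, 210, 321, 196]]
```

```bash
python3 -c "
from h import *
s=load('s14');w=load('w14');a=np.radians(3.3);bx=np.array([np.cos(a),np.sin(a),0]);B=np.array([.517,-.092,0])
def onx(c,u,X):
  e,d=ray(c,u); k=(X-(e-B)@bx)/(d@bx); return inbin(e+k*d)
for X in(-.066,):
  print('near',X,[onx(s,u,X).tolist() for u in((280,206),(299,182),(295,201),(307,185),(281,209),(297,189))])
for z in (.09,.11,.13): print(z,[inbin(onz(w,(294,v),z)).tolist() for v in(120,200,280)])
g=cv2.cvtColor(s['image'],cv2.COLOR_RGB2GRAY)
for r in range(170,226,4): print(r,[int(x) for x in g[r,262:330:3]])
p=snap('wrist','w15');print(ys(p))
"
```

```text
near -0.066 [[-0.066, 0.062, 0.085], [-0.066, 0.015, 0.121], [-0.066, 0.023, 0.083], [-0.066, -0.007, 0.107], [-0.066, 0.06, 0.078], [-0.066, 0.02, 0.107]]
0.09 [[-0.058, 0.002, 0.09], [0.002, 0.004, 0.09], [0.073, 0.006, 0.09]]
0.11 [[-0.06, -0.001, 0.11], [-0.005, 0.001, 0.11], [0.059, 0.004, 0.11]]
0.13 [[-0.061, -0.003, 0.13], [-0.012, -0.001, 0.13], [0.046, 0.001, 0.13]]
170 [30, 42, 40, 50, 49, 50, 50, 46, 46, 47, 47, 48, 46, 43, 38, 76, 157, 241, 239, 109, 113, 88, 243]
174 [159, 40, 34, 97, 28, 42, 49, 48, 50, 50, 44, 43, 43, 41, 57, 44, 161, 163, 162, 234, 179, 119, 129]
178 [155, 74, 82, 81, 83, 85, 90, 33, 44, 49, 50, 50, 56, 37, 41, 40, 161, 164, 165, 170, 130, 132, 132]
182 [84, 83, 84, 84, 83, 85, 74, 103, 105, 61, 36, 48, 38, 245, 36, 64, 160, 162, 164, 171, 129, 132, 130]
186 [84, 84, 84, 82, 83, 84, 73, 103, 101, 101, 102, 100, 255, 135, 46, 97, 197, 156, 166, 158, 131, 132, 132]
190 [79, 82, 83, 83, 83, 83, 78, 103, 101, 101, 91, 254, 131, 132, 135, 101, 104, 70, 66, 89, 138, 77, 33]
194 [239, 255, 78, 83, 83, 124, 84, 101, 100, 90, 253, 130, 130, 118, 101, 101, 105, 71, 71, 71, 104, 136, 160]
198 [236, 113, 139, 76, 79, 139, 135, 135, 126, 243, 131, 131, 115, 100, 100, 100, 103, 72, 71, 70, 104, 100, 99]
202 [108, 133, 135, 134, 134, 136, 141, 57, 189, 131, 132, 128, 97, 100, 100, 101, 101, 63, 69, 105, 100, 100, 99]
206 [125, 133, 133, 134, 135, 151, 152, 170, 130, 131, 120, 79, 83, 80, 102, 100, 100, 99, 101, 98, 93, 146, 169]
210 [100, 101, 137, 132, 132, 133, 132, 130, 132, 165, 170, 142, 151, 74, 82, 81, 149, 91, 146, 141, 80, 76, 72]
214 [79, 103, 99, 115, 130, 153, 136, 132, 156, 130, 176, 75, 146, 143, 146, 143, 108, 83, 78, 80, 88, 79, 70]
218 [112, 159, 72, 102, 136, 133, 108, 94, 126, 160, 164, 182, 144, 98, 112, 85, 82, 78, 79, 77, 96, 58, 70]
222 [101, 103, 100, 150, 58, 131, 125, 130, 129, 148, 94, 119, 79, 80, 80, 79, 81, 74, 81, 71, 66, 61, 76]
[([478.5, 291.8], 400)]
```

The carrier has settled further. The bar is now at bin y≈0.000, z≈0.110, tilt ≈52°, from the strap in the scene view and the bar in the wrist view, which agree; lip on the bin floor. Grip it deep.

>>> carry_out([
  {"dx": 0,"dy": 12,"dz": 0,"twist": 0,"fingers": -1},
  {"dx": 0,"dy": 23,"dz": 15,"twist": 0,"fingers": -1},
  {"dx": 0,"dy": 23,"dz": 35,"twist": 0,"fingers": -1},
  {"dx": 0,"dy": 23,"dz": 57,"twist": 0,"fingers": -1},
  {"dx": 0,"dy": 23,"dz": 77,"twist": 0,"fingers": -1},
])

```text
clock: 14.42
eef_pos: [0.5174, -0.0918, 0.0698]
tool_rot: [-0.029, 1.0, 0.0, 0.0]
ft_force: [-0.3, -0.0, -0.3]
grip_width: 0.0859
grasp_force: 0.0
```

>>> carry_out([
  {"dx": 0,"dy": 0,"dz": 0,"twist": 0,"fingers": 1},
  {"dx": 0,"dy": 0,"dz": 0,"twist": 0,"fingers": 1},
  {"dx": 0,"dy": 0,"dz": 0,"twist": 0,"fingers": 1},
  {"dx": 0,"dy": 0,"dz": 0,"twist": 0,"fingers": 1},
  {"dx": 0,"dy": 0,"dz": 0,"twist": 0,"fingers": 1},
])

```text
clock: 14.83
eef_pos: [0.5186, -0.0932, 0.072]
tool_rot: [-0.028, 1.0, -0.0, 0.001]
ft_force: [0.0, -0.1, 0.7]
grip_width: 0.0255
grasp_force: 0.0
```

>>> carry_out([
  {"dx": 0,"dy": 0,"dz": 0,"twist": 0,"fingers": 1},
  {"dx": 0,"dy": 0,"dz": 0,"twist": 0,"fingers": 1},
  {"dx": 0,"dy": 0,"dz": 0,"twist": 0,"fingers": 1},
  {"dx": 0,"dy": 0,"dz": 0,"twist": 0,"fingers": 1},
  {"dx": 0,"dy": 0,"dz": 0,"twist": 0,"fingers": 1},
])

```text
clock: 15.25
eef_pos: [0.5185, -0.0939, 0.0717]
tool_rot: [-0.028, 1.0, -0.001, 0.001]
ft_force: [1.3, -2.3, 6.8]
grip_width: 0.0159
grasp_force: 58.5
```

```bash
python3 -c "
from h import *
st();s=snap('scene','s16');w=snap('wrist','w16')
g=cv2.cvtColor(s['image'],cv2.COLOR_RGB2GRAY)
L=cv2.HoughLinesP(cv2.Canny(g[150:225,240:340],50,120),1,np.pi/360,14,minLineLength=14,maxLineGap=3)
print([(l+[240,150,240,150]).tolist() for l in L[:,0]]);print(ys(w))
"
```

```text
{'clock': 15.25, 'eef_pos': [0.5185, -0.0939, 0.0717], 'tool_rot': [-0.0282, 0.9996, -0.0008, 0.0014], 'ft_force': [1.3339, -2.3429, 6.76], 'grip_width': 0.0159, 'grasp_force': 58.4994, 'joint_pos': [-0.1785, 0.386, -0.1536, 1.0282, -0.0011, -0.235]}
[[282, 194, 282, 174], [261, 173, 283, 180], [292, 224, 338, 203], [289, 221, 334, 201], [287, 212, 309, 185], [279, 167, 279, 182], [246, 208, 273, 224], [254, 186, 277, 197], [325, 154, 325, 171], [280, 207, 301, 182], [256, 199, 281, 224], [307, 208, 307, 190], [240, 200, 270, 218], [307, 182, 325, 192], [337, 224, 339, 200], [242, 192, 257, 201], [281, 179, 296, 185], [240, 204, 271, 222], [245, 180, 261, 190]]
[([277.0, 148.0], 23), ([238.0, 201.0], 7), ([500.8, 342.5], 4), ([501.0, 350.7], 23), ([493.2, 349.2], 17), ([485.7, 358.2], 6), ([488.1, 363.8], 14)]
```

>>> carry_out([
  {"dx": 0,"dy": 5,"dz": -8,"twist": 0,"fingers": 1},
  {"dx": 0,"dy": 12,"dz": -17,"twist": 0,"fingers": 1},
  {"dx": 0,"dy": 20,"dz": -26,"twist": 0,"fingers": 1},
  {"dx": 0,"dy": 27,"dz": -35,"twist": 0,"fingers": 1},
  {"dx": 0,"dy": 34,"dz": -42,"twist": 0,"fingers": 1},
])

```text
clock: 15.77
eef_pos: [0.5157, -0.0589, 0.1138]
tool_rot: [-0.029, 1.0, -0.001, 0.001]
ft_force: [0.7, -4.1, -0.9]
grip_width: 0.0161
grasp_force: 60.8
```

```bash
python3 -c "
from h import *
st();s=snap('scene','s17');w=snap('wrist','w17');t=snap('top','t17')
print(ys(w),ys(s),ys(t))
for v,_ in ys(w): print(v,inbin(onz(w,v,.017)))
g=cv2.cvtColor(s['image'],cv2.COLOR_RGB2GRAY)
L=cv2.HoughLinesP(cv2.Canny(g[140:225,210:340],50,120),1,np.pi/360,14,minLineLength=14,maxLineGap=3)
print([(l+[210,140,210,140]).tolist() for l in L[:,0] if (l[2]-l[0])*(l[3]-l[1])<0])
"
```

```text
{'clock': 15.7667, 'eef_pos': [0.5157, -0.0589, 0.1138], 'tool_rot': [-0.0286, 0.9996, -0.001, 0.0005], 'ft_force': [0.6829, -4.1089, -0.9167], 'grip_width': 0.0161, 'grasp_force': 60.8182, 'joint_pos': [-0.1126, 0.334, -0.1105, 1.125, -0.0018, -0.1698]}
[([237.0, 139.5], 20), ([496.2, 325.7], 563), ([492.0, 298.8], 5)] [([139.1, 149.6], 11), ([103.2, 157.8], 6), ([283.8, 211.1], 15), ([285.6, 221.0], 20)] []
[237.0, 139.5] [-0.036  0.015  0.017]
[496.2, 325.7] [0.156 0.281 0.017]
[492.0, 298.8] [0.123 0.269 0.017]
[[269, 196, 290, 168], [303, 159, 319, 153], [267, 194, 282, 176], [325, 160, 339, 156], [291, 224, 337, 203], [307, 213, 334, 201], [230, 166, 245, 147], [252, 182, 274, 175], [278, 196, 295, 174]]
```

```bash
python3 -c "
from h import *
s=load('s17');w=load('w17');a=np.radians(3.3);bx=np.array([np.cos(a),np.sin(a),0]);B=np.array([.517,-.092,0])
def onx(c,u,X):
  e,d=ray(c,u); k=(X-(e-B)@bx)/(d@bx); return inbin(e+k*d)
print('near',[onx(s,u,-.066).tolist() for u in((269,196),(290,168),(278,196),(295,174))])
for u in((283.8,211.1),(285.6,221)):
  p,e=tri(s,u,w,(237,139.5));print(inbin(p),e,[inbin(onz(s,u,z)).tolist() for z in(.01,.03,.05,.07)])
h=cv2.cvtColor(s['image'],cv2.COLOR_RGB2HSV)
print(h[206:226:2,276:296:2].tolist()[3],h[221,280:292].tolist())
"
```

```text
near [[-0.066, 0.09, 0.116], [-0.066, 0.04, 0.157], [-0.066, 0.068, 0.109], [-0.066, 0.027, 0.141]]
[-0.038  0.02   0.046] 0.007844182703503176 [[0.01, -0.02, 0.01], [-0.015, 0.004, 0.03], [-0.04, 0.028, 0.05], [-0.065, 0.051, 0.07]]
[-0.036  0.016  0.02 ] 0.0020331100733638916 [[-0.022, 0.005, 0.01], [-0.046, 0.028, 0.03], [-0.07, 0.051, 0.05], [-0.094, 0.073, 0.07]]
[[21, 31, 133], [19, 30, 135], [13, 18, 128], [22, 99, 231], [28, 109, 255], [30, 110, 255], [18, 35, 180], [18, 37, 179], [18, 38, 179], [17, 36, 161]] [[17, 27, 130], [15, 27, 133], [21, 75, 208], [30, 102, 255], [28, 106, 255], [27, 105, 255], [28, 103, 255], [29, 102, 255], [30, 101, 255], [30, 101, 255], [21, 72, 187], [18, 25, 151]]
```

Two dots are confirmed lying in the bin ((−0.036,0.016) and about (0.00,−0.01) in bin xy), the third hidden. Now un-tip the empty tray against the rim by swinging the bar outward.

>>> carry_out([
  {"dx": 0,"dy": 9,"dz": -1,"twist": 0,"fingers": 1},
  {"dx": 0,"dy": 18,"dz": -2,"twist": 0,"fingers": 1},
  {"dx": 0,"dy": 27,"dz": -3,"twist": 0,"fingers": 1},
  {"dx": 0,"dy": 36,"dz": -4,"twist": 0,"fingers": 1},
  {"dx": 0,"dy": 44,"dz": -4,"twist": 0,"fingers": 1},
])

```text
clock: 16.33
eef_pos: [0.5157, -0.0153, 0.1203]
tool_rot: [-0.028, 1.0, -0.0, 0.004]
ft_force: [-0.9, -0.2, 6.7]
grip_width: 0.0157
grasp_force: 58.2
```

```bash
cat >> h.py <<'E'
def onx(c,u,X):
  a=np.radians(3.3);bx=np.array([np.cos(a),np.sin(a),0]);B=np.array([.517,-.092,0])
  e,d=ray(c,u); k=(X-(e-B)@bx)/(d@bx); return inbin(e+k*d)
def strap(s,x0,x1,y0,y1,X=-.066):
  g=cv2.cvtColor(s['image'],cv2.COLOR_RGB2GRAY)
  L=cv2.HoughLinesP(cv2.Canny(g[y0:y1,x0:x1],50,120),1,np.pi/360,14,minLineLength=14,maxLineGap=3)
  for l in L[:,0]:
    if abs(l[3]-l[1])<.6*abs(l[2]-l[0]): continue
    p,q=onx(s,(l[0]+x0,l[1]+y0),X),onx(s,(l[2]+x0,l[3]+y0),X); d=(p-q) if p[2]>q[2] else (q-p)
    print((l+[x0,y0,x0,y0]).tolist(),p[1:],q[1:],'tilt',np.degrees(np.arctan2(-d[1],d[2])).round(0))
E
python3 -c "
from h import *
st();s=snap('scene','s18');w=snap('wrist','w18');print(ys(w),ys(s));strap(s,210,310,130,225)"
```

```text
{'clock': 16.3333, 'eef_pos': [0.5157, -0.0153, 0.1203], 'tool_rot': [-0.028, 0.9996, -0.0003, 0.004], 'ft_force': [-0.8849, -0.1593, 6.7209], 'grip_width': 0.0157, 'grasp_force': 58.1938, 'joint_pos': [-0.0296, 0.3174, -0.1165, 1.1289, -0.0002, -0.0857]}
[([159.0, 179.8], 245), ([441.9, 306.7], 585), ([375.9, 340.5], 48)] [([139.1, 149.6], 11), ([103.0, 158.0], 7), ([285.3, 221.0], 22)]
[243, 165, 258, 180] [0.149 0.194] [0.116 0.157] tilt -42.0
[257, 204, 271, 169] [0.118 0.109] [0.086 0.169] tilt 28.0
[307, 185, 309, 166] [-0.007  0.107] [-0.01   0.147] tilt 4.0
[255, 204, 269, 169] [0.123 0.111] [0.091 0.17 ] tilt 28.0
[270, 191, 279, 171] [0.088 0.126] [0.067 0.159] tilt 32.0
[215, 179, 227, 149] [0.205 0.186] [0.18  0.231] tilt 29.0
[217, 180, 227, 155] [0.202 0.183] [0.18  0.221] tilt 30.0
[294, 201, 308, 210] [0.026 0.083] [-0.014  0.049] tilt -50.0
[225, 180, 233, 158] [0.186 0.178] [0.169 0.213] tilt 26.0
```

Tilt is down to 29°. Continue the swing to level.

>>> carry_out([
  {"dx": 0,"dy": 10,"dz": 1,"twist": 0,"fingers": 1},
  {"dx": 0,"dy": 20,"dz": 2,"twist": 0,"fingers": 1},
  {"dx": 0,"dy": 30,"dz": 5,"twist": 0,"fingers": 1},
  {"dx": 0,"dy": 40,"dz": 9,"twist": 0,"fingers": 1},
  {"dx": 0,"dy": 49,"dz": 14,"twist": 0,"fingers": 1},
])

```text
clock: 16.85
eef_pos: [0.5101, 0.0343, 0.1025]
tool_rot: [-0.029, 1.0, -0.001, 0.0]
ft_force: [-3.8, -3.2, 15.1]
grip_width: 0.0131
grasp_force: 65.8
```

```bash
python3 -c "
from h import *
st();s=snap('scene','s19');w=snap('wrist','w19');print(ys(w),ys(s));strap(s,200,290,130,225)
for v,_ in ys(w): print(v,inbin(onz(w,v,.017)))"
```

```text
{'clock': 16.85, 'eef_pos': [0.5101, 0.0343, 0.1025], 'tool_rot': [-0.0288, 0.9996, -0.0008, 0.0002], 'ft_force': [-3.8278, -3.2417, 15.0981], 'grip_width': 0.0131, 'grasp_force': 65.7837, 'joint_pos': [0.0682, 0.3302, -0.1481, 1.0922, -0.0015, 0.0106]}
[([119.4, 143.7], 360), ([96.5, 189.3], 295), ([135.9, 224.7], 239)] [([139.1, 149.6], 11), ([103.0, 158.0], 7), ([283.8, 211.5], 18)]
[208, 182, 209, 197] [0.219 0.185] [0.219 0.158] tilt -0.0
[259, 189, 259, 216] [0.114 0.138] [0.114 0.083] tilt -0.0
[282, 179, 282, 194] [0.059 0.141] [0.058 0.109] tilt -2.0
[231, 183, 231, 167] [0.174 0.169] [0.173 0.198] tilt 2.0
[218, 177, 220, 191] [0.2   0.188] [0.197 0.162] tilt -7.0
[119.4, 143.7] [-0.036  0.014  0.017]
[96.5, 189.3] [ 0.003 -0.01   0.017]
[135.9, 224.7] [0.036 0.019 0.017]
```

The carrier is level in the grip again, and all three samples are in the bin at (−0.036,0.014), (0.003,−0.010) and (0.036,0.019). Carry it to the mat.

>>> carry_out([
  {"dx": 0,"dy": 0,"dz": -10,"twist": 0,"fingers": 1},
  {"dx": 5,"dy": 12,"dz": -25,"twist": 2,"fingers": 1},
  {"dx": 15,"dy": 38,"dz": -32,"twist": 4,"fingers": 1},
  {"dx": 25,"dy": 64,"dz": -32,"twist": 6,"fingers": 1},
  {"dx": 35,"dy": 90,"dz": -32,"twist": 8,"fingers": 1},
])

```text
clock: 17.37
eef_pos: [0.4688, 0.1228, 0.134]
tool_rot: [0.043, 0.999, 0.0, -0.001]
ft_force: [-0.2, 0.7, -2.8]
grip_width: 0.0127
grasp_force: 61.1
```

>>> carry_out([
  {"dx": 5,"dy": 22,"dz": 0,"twist": 1,"fingers": 1},
  {"dx": 9,"dy": 38,"dz": 0,"twist": 2,"fingers": 1},
  {"dx": 11,"dy": 45,"dz": 0,"twist": 2,"fingers": 1},
  {"dx": 11,"dy": 48,"dz": 0,"twist": 2,"fingers": 1},
  {"dx": 11,"dy": 48,"dz": 0,"twist": 2,"fingers": 1},
])

```text
clock: 17.78
eef_pos: [0.4625, 0.1706, 0.1338]
tool_rot: [0.058, 0.998, -0.0, -0.001]
ft_force: [0.1, -0.1, -2.7]
grip_width: 0.0133
grasp_force: 61.1
```

```bash
python3 -c "
from h import *
to(.449,.167,.06,173.6);w=snap('wrist','w20');s=snap('scene','s20')
g=cv2.cvtColor(w['image'],cv2.COLOR_RGB2GRAY)
m=(g>110).astype(np.uint8); m[290:]=0
n,_,q,ct=cv2.connectedComponentsWithStats(m)
for i in range(1,n):
  if q[i,4]>1500: print(q[i].tolist(),ct[i].round(0).tolist())
for r in range(70,290,20): print(r,[int(x) for x in g[r,180:350:6]])
"
```

```text
yaw 173.35 pos [0.4625 0.1706 0.1338] need dxyz [12.8 -5.1 73.8] twist -0.3 q1,q6 [0.35 0.47] t 17.78 F [ 0.1 -0.1 -2.7] w 0.0133 g 61.1
[429, 0, 44, 290, 6071] [450.0, 140.0]
[146, 110, 217, 180, 25194] [258.0, 186.0]
[0, 199, 74, 91, 4285] [27.0, 251.0]
70 [50, 49, 51, 51, 48, 49, 47, 49, 48, 47, 47, 49, 47, 47, 48, 47, 50, 47, 47, 48, 46, 47, 48, 50, 48, 46, 47, 46, 28]
90 [50, 50, 50, 51, 46, 50, 50, 47, 48, 47, 47, 47, 46, 49, 47, 46, 47, 48, 47, 48, 47, 48, 49, 47, 49, 49, 48, 49, 28]
110 [130, 136, 137, 138, 135, 133, 135, 134, 135, 131, 123, 96, 122, 123, 101, 126, 124, 124, 125, 126, 125, 125, 126, 125, 126, 126, 126, 127, 127]
130 [161, 159, 233, 233, 233, 233, 233, 233, 235, 132, 108, 34, 37, 36, 35, 36, 228, 218, 229, 228, 232, 236, 236, 236, 236, 242, 158, 159, 115]
150 [158, 161, 233, 233, 234, 234, 234, 235, 235, 235, 69, 38, 38, 39, 43, 42, 194, 230, 231, 236, 238, 238, 238, 238, 238, 160, 161, 159, 115]
170 [158, 158, 220, 232, 232, 232, 233, 233, 234, 233, 98, 36, 37, 37, 39, 40, 240, 230, 230, 234, 237, 237, 237, 237, 238, 160, 159, 161, 118]
190 [161, 160, 161, 162, 161, 161, 234, 234, 235, 236, 166, 35, 36, 40, 40, 37, 238, 231, 231, 230, 238, 237, 237, 237, 237, 160, 160, 125, 115]
210 [158, 157, 158, 158, 158, 159, 233, 232, 233, 233, 249, 34, 36, 38, 40, 38, 231, 229, 229, 237, 238, 237, 237, 237, 234, 162, 162, 112, 112]
230 [157, 157, 156, 231, 232, 231, 232, 232, 233, 234, 246, 36, 39, 38, 41, 37, 231, 229, 237, 237, 237, 237, 237, 236, 161, 160, 160, 114, 220]
250 [155, 154, 156, 230, 230, 231, 34, 33, 57, 98, 32, 29, 37, 41, 45, 37, 82, 99, 31, 32, 122, 237, 236, 237, 163, 161, 164, 115, 241]
270 [148, 147, 147, 178, 227, 62, 35, 31, 97, 99, 28, 28, 30, 31, 30, 29, 29, 99, 98, 30, 34, 223, 223, 225, 141, 142, 111, 105, 24]
```

```bash
python3 -c "
from h import *
w=load('w20');g=cv2.cvtColor(w['image'],cv2.COLOR_RGB2GRAY)
for u in(200,240,300): 
  r=np.argmax(g[60:140,u]>90)+60; print(u,r,onz(w,(u,r),.113))
print('bar',onz(w,(261,180),.188-.007), 'mat edge',[ (np.argmax(g[20:140,u]>41)+20, onz(w,(u,np.argmax(g[20:140,u]>41)+20),.004).round(3)) for u in(220,260,300)])
"
```

```text
200 110 [0.39209168 0.1440353  0.113     ]
240 109 [0.39422274 0.16741101 0.113     ]
300 110 [0.39882589 0.20226578 0.113     ]
bar [0.4191557 0.1764054 0.181    ] mat edge [(np.int64(68), array([0.363, 0.148, 0.004])), (np.int64(68), array([0.367, 0.183, 0.004])), (np.int64(68), array([0.371, 0.218, 0.004]))]
```

>>> carry_out([
  {"dx": 4,"dy": -2,"dz": 16,"twist": 0,"fingers": 1},
  {"dx": 9,"dy": -4,"dz": 34,"twist": 0,"fingers": 1},
  {"dx": 9,"dy": -4,"dz": 52,"twist": 0,"fingers": 1},
  {"dx": 9,"dy": -4,"dz": 66,"twist": 0,"fingers": 1},
  {"dx": 9,"dy": -4,"dz": 76,"twist": 0,"fingers": 1},
])

```text
clock: 18.3
eef_pos: [0.4528, 0.1658, 0.0569]
tool_rot: [0.06, 0.998, -0.001, -0.001]
ft_force: [-0.3, 0.5, -2.5]
grip_width: 0.0128
grasp_force: 61.1
```

>>> carry_out([
  {"dx": 0,"dy": 0,"dz": 2,"twist": 0,"fingers": 1},
  {"dx": 0,"dy": 0,"dz": 4,"twist": 0,"fingers": 1},
  {"dx": 0,"dy": 0,"dz": 6,"twist": 0,"fingers": 1},
  {"dx": 0,"dy": 0,"dz": 7,"twist": 0,"fingers": 1},
  {"dx": 0,"dy": 0,"dz": 7,"twist": 0,"fingers": 1},
])

```text
clock: 18.72
eef_pos: [0.4541, 0.1674, 0.0519]
tool_rot: [0.059, 0.998, 0.0, 0.0]
ft_force: [0.1, -0.2, -2.4]
grip_width: 0.0131
grasp_force: 61.1
```

```bash
python3 -c "
from h import *
st()"
```

```text
{'clock': 18.7167, 'eef_pos': [0.4541, 0.1674, 0.0519], 'tool_rot': [0.0589, 0.9983, 0.0002, 0.0005], 'ft_force': [0.1099, -0.1665, -2.3975], 'grip_width': 0.0131, 'grasp_force': 61.0564, 'joint_pos': [0.3532, 0.3342, -0.2923, 0.9432, -0.0, 0.4711]}
```

>>> carry_out([
  {"dx": 0,"dy": 0,"dz": 2,"twist": 0,"fingers": 1},
  {"dx": 0,"dy": 0,"dz": 4,"twist": 0,"fingers": 1},
  {"dx": 0,"dy": 0,"dz": 6,"twist": 0,"fingers": 1},
  {"dx": 0,"dy": 0,"dz": 8,"twist": 0,"fingers": 1},
  {"dx": 0,"dy": 0,"dz": 9,"twist": 0,"fingers": 1},
])

```text
clock: 19.13
eef_pos: [0.4547, 0.1662, 0.0483]
tool_rot: [0.059, 0.998, -0.001, 0.002]
ft_force: [-15.2, -11.0, 48.0]
grip_width: 0.0128
grasp_force: 68.6
```

>>> carry_out([
  {"dx": 0,"dy": 0,"dz": -3,"twist": 0,"fingers": 1},
  {"dx": 0,"dy": 0,"dz": -5,"twist": 0,"fingers": -1},
  {"dx": 0,"dy": 0,"dz": -5,"twist": 0,"fingers": -1},
  {"dx": 0,"dy": 0,"dz": -5,"twist": 0,"fingers": -1},
  {"dx": 0,"dy": 0,"dz": -5,"twist": 0,"fingers": -1},
])

```text
clock: 19.55
eef_pos: [0.4536, 0.1676, 0.0471]
tool_rot: [0.059, 0.998, -0.0, -0.0]
ft_force: [-0.7, 0.2, 0.9]
grip_width: 0.0611
grasp_force: 0.0
```

>>> carry_out([
  {"dx": 0,"dy": 0,"dz": 0,"twist": 0,"fingers": -1},
  {"dx": 0,"dy": 0,"dz": 0,"twist": 0,"fingers": -1},
  {"dx": 0,"dy": 0,"dz": 0,"twist": 0,"fingers": -1},
  {"dx": 0,"dy": 0,"dz": 0,"twist": 0,"fingers": -1},
  {"dx": 0,"dy": 0,"dz": -10,"twist": 0,"fingers": -1},
])

```text
clock: 19.97
eef_pos: [0.452, 0.1669, 0.0557]
tool_rot: [0.059, 0.998, -0.001, -0.002]
ft_force: [-0.8, -0.6, -0.2]
grip_width: 0.0855
grasp_force: 0.0
```

>>> carry_out([
  {"dx": 0,"dy": 0,"dz": -25,"twist": 0,"fingers": -1},
  {"dx": 0,"dy": 0,"dz": -55,"twist": 0,"fingers": -1},
  {"dx": 0,"dy": 0,"dz": -90,"twist": 0,"fingers": -1},
  {"dx": 0,"dy": 0,"dz": -125,"twist": 0,"fingers": -1},
  {"dx": 0,"dy": 0,"dz": -150,"twist": 0,"fingers": -1},
])

```text
clock: 20.38
eef_pos: [0.4544, 0.1677, 0.2105]
tool_rot: [0.059, 0.998, 0.001, 0.001]
ft_force: [-0.2, 0.7, -0.1]
grip_width: 0.0854
grasp_force: 0.0
```

```bash
python3 -c "
from h import *
st();w=snap('wrist','w21');s=snap('scene','s21');t=snap('top','t21')
g=cv2.cvtColor(w['image'],cv2.COLOR_RGB2GRAY)
m=(g>90).astype(np.uint8); m[270:]=0;m[:40]=0;m[:,:150]=0;m[:,370:]=0
cs,_=cv2.findContours(m,0,1);k=max(cs,key=cv2.contourArea)
b=cv2.boxPoints(cv2.minAreaRect(k));P=np.array([onz(w,p,.026)[:2] for p in b]);print(b.round(0).tolist(),P.round(3).tolist(),P.mean(0),np.linalg.norm(np.diff(P,axis=0),axis=1))
m2=((g>40)&(g<60)).astype(np.uint8)
print([(r,[int(x) for x in g[r,160:370:7]]) for r in(60,90,130,170,210)])
s_=cv2.cvtColor(s['image'],cv2.COLOR_RGB2GRAY);L=cv2.HoughLinesP(cv2.Canny(s_[215:320,130:240],50,120),1,np.pi/360,18,minLineLength=20,maxLineGap=3)
print([(l+[130,215,130,215]).tolist() for l in L[:,0]])
L=cv2.HoughLinesP(cv2.Canny(cv2.cvtColor(load('scene0')['image'],cv2.COLOR_RGB2GRAY)[205:320,120:250],50,120),1,np.pi/360,18,minLineLength=20,maxLineGap=3)
print('start',[(l+[120,205,120,205]).tolist() for l in L[:,0]])
"
```

```text
{'clock': 20.3833, 'eef_pos': [0.4544, 0.1677, 0.2105], 'tool_rot': [0.0587, 0.9983, 0.0006, 0.0015], 'ft_force': [-0.1691, 0.7348, -0.1037], 'grip_width': 0.0854, 'grasp_force': 0.0, 'joint_pos': [0.3536, 0.2042, -0.0258, 1.3376, 0.0, 0.4711]}
[[196.0, 100.0], [316.0, 100.0], [316.0, 241.0], [196.0, 241.0]] [[0.381, 0.109], [0.396, 0.238], [0.565, 0.228], [0.547, 0.079]] [0.47214825 0.16312657] [0.12971    0.16959286 0.14981706]
[(60, [33, 33, 37, 33, 37, 35, 32, 35, 33, 36, 36, 36, 36, 33, 32, 32, 29, 28, 30, 30, 30, 33, 29, 32, 34, 33, 29, 30, 28, 30]), (90, [32, 30, 28, 23, 53, 53, 52, 52, 52, 51, 51, 52, 51, 52, 51, 50, 53, 51, 51, 51, 50, 49, 54, 54, 54, 35, 30, 29, 28, 34]), (130, [35, 34, 35, 29, 53, 53, 176, 175, 244, 240, 241, 241, 241, 43, 44, 242, 237, 243, 243, 242, 180, 174, 252, 55, 55, 30, 30, 30, 33, 32]), (170, [32, 32, 32, 29, 31, 55, 48, 174, 172, 240, 240, 240, 241, 41, 46, 240, 237, 243, 242, 242, 176, 170, 53, 55, 35, 37, 37, 34, 32, 34]), (210, [31, 31, 31, 32, 32, 53, 49, 136, 127, 130, 128, 129, 130, 40, 43, 143, 143, 143, 143, 143, 144, 140, 54, 57, 32, 33, 34, 32, 32, 31])]
[[154, 265, 191, 255], [165, 313, 209, 298], [207, 251, 229, 278], [139, 271, 162, 313], [217, 252, 237, 273], [159, 306, 194, 292], [138, 260, 166, 252], [141, 262, 163, 302], [155, 279, 167, 300], [191, 254, 194, 293], [130, 281, 150, 319], [170, 311, 234, 289], [165, 232, 167, 258], [134, 228, 159, 223], [142, 269, 163, 306], [206, 248, 232, 280], [139, 269, 163, 313], [149, 269, 165, 298], [144, 260, 166, 254]]
start [[158, 209, 178, 237], [140, 258, 164, 301], [185, 319, 247, 295], [164, 311, 236, 286], [211, 244, 249, 287], [158, 301, 194, 289], [139, 258, 167, 250], [125, 272, 150, 317], [139, 268, 163, 311], [153, 273, 182, 276], [208, 284, 236, 277], [138, 261, 159, 254], [146, 273, 162, 301], [225, 216, 247, 231], [165, 301, 194, 291]]
```

The carrier stands level on the mat in nearly its starting pose (edge lines match within 2–3 px), released. Next, locate the stylus and the button hole.

```bash
python3 -c "
from h import *
t=load('t21');s=load('s21')
print('collar',onz(t,(348.75,167.5),.056),'cap',onz(t,(355.75,163.75),.111))
# scene: stylus column: dark pixels above stand
g=cv2.cvtColor(s['image'],cv2.COLOR_RGB2GRAY)
for r in range(144,176,2): d=[x for x in range(312,334) if g[r,x]<70]; print(r,d[:1],d[-1:],end=' ')
print()
for r in range(164,192,3): print(r,[int(x) for x in g[r,300:342:2]])
tg=cv2.cvtColor(t['image'],cv2.COLOR_RGB2GRAY)
for r in range(154,182,2): print(r,[int(x) for x in tg[r,332:360]])
print('key');
for r in range(218,236): print(r,[int(x) for x in tg[r,340:360]])
to(.575,-.26,.21,-176.7)
"
```

```text
collar [ 0.57115439 -0.26083157  0.056     ] cap [ 0.57352683 -0.26344895  0.111     ]
144 [] [] 146 [] [] 148 [320] [325] 150 [320] [325] 152 [320] [325] 154 [319] [325] 156 [319] [325] 158 [319] [325] 160 [319] [329] 162 [319] [324] 164 [316] [324] 166 [312] [323] 168 [320] [323] 170 [] [] 172 [] [] 174 [] [] 
164 [50, 229, 211, 209, 212, 222, 231, 160, 45, 72, 44, 47, 41, 79, 73, 106, 136, 130, 129, 127, 127]
167 [49, 35, 195, 91, 59, 50, 126, 254, 250, 90, 36, 38, 48, 157, 109, 124, 126, 126, 128, 130, 134]
170 [47, 43, 37, 81, 136, 160, 233, 239, 241, 134, 116, 116, 86, 130, 245, 246, 255, 98, 88, 90, 92]
173 [43, 42, 42, 36, 143, 165, 168, 165, 162, 246, 242, 229, 241, 182, 121, 130, 137, 104, 91, 92, 91]
176 [38, 67, 38, 35, 188, 165, 167, 166, 167, 168, 148, 128, 135, 135, 132, 136, 141, 81, 85, 134, 131]
179 [25, 36, 41, 37, 186, 164, 164, 166, 167, 169, 141, 131, 134, 136, 133, 136, 137, 126, 127, 126, 127]
182 [69, 190, 127, 24, 183, 163, 164, 167, 167, 170, 129, 132, 136, 135, 133, 136, 139, 128, 132, 132, 84]
185 [103, 104, 99, 97, 184, 151, 167, 168, 168, 169, 129, 134,
[... 3376 characters left out ...]
03, 101, 102, 103, 104, 106, 106, 116, 138, 149, 157, 158]
231 [109, 107, 109, 105, 111, 107, 108, 105, 104, 106, 105, 107, 105, 105, 109, 105, 114, 135, 154, 155]
232 [110, 108, 109, 106, 107, 107, 104, 105, 106, 106, 107, 104, 106, 107, 105, 105, 106, 114, 141, 157]
233 [109, 110, 108, 108, 107, 107, 106, 103, 107, 103, 107, 103, 105, 104, 101, 104, 105, 106, 125, 149]
234 [107, 108, 105, 107, 107, 107, 108, 106, 104, 104, 105, 98, 95, 90, 92, 91, 84, 84, 93, 118]
235 [108, 104, 95, 96, 91, 90, 89, 87, 88, 84, 83, 70, 67, 58, 58, 53, 43, 35, 37, 48]
yaw 173.27 pos [0.4553 0.1681 0.2097] need dxyz [-169.1 -411.1   -0.5] twist -10.0 q1,q6 [0.35 0.47] t 20.53 F [-0.4  0.7 -0.8] w 0.0852 g 0.0
```

>>> carry_out([
  {"dx": -8,"dy": -20,"dz": 0,"twist": 0,"fingers": -1},
  {"dx": -21,"dy": -52,"dz": 0,"twist": 0,"fingers": -1},
  {"dx": -35,"dy": -86,"dz": 0,"twist": 0,"fingers": -1},
  {"dx": -49,"dy": -121,"dz": 0,"twist": 0,"fingers": -1},
  {"dx": -63,"dy": -156,"dz": 0,"twist": 0,"fingers": -1},
])

```text
clock: 20.95
eef_pos: [0.4969, 0.0038, 0.2055]
tool_rot: [0.058, 0.998, -0.0, -0.002]
ft_force: [0.8, 0.7, 0.1]
grip_width: 0.0854
grasp_force: 0.0
```

>>> carry_out([
  {"dx": -14,"dy": -35,"dz": 0,"twist": 0,"fingers": -1},
  {"dx": -28,"dy": -70,"dz": 0,"twist": 0,"fingers": -1},
  {"dx": -42,"dy": -105,"dz": 0,"twist": 0,"fingers": -1},
  {"dx": -56,"dy": -140,"dz": 0,"twist": 0,"fingers": -1},
  {"dx": -70,"dy": -173,"dz": 0,"twist": 0,"fingers": -1},
])

```text
clock: 21.37
eef_pos: [0.5462, -0.1767, 0.2052]
tool_rot: [0.059, 0.998, 0.0, -0.002]
ft_force: [0.9, -0.0, 0.6]
grip_width: 0.0855
grasp_force: 0.0
```

>>> carry_out([
  {"dx": -12,"dy": -30,"dz": 0,"twist": -3,"fingers": -1},
  {"dx": -22,"dy": -56,"dz": 0,"twist": -6,"fingers": -1},
  {"dx": -30,"dy": -74,"dz": 0,"twist": -9,"fingers": -1},
  {"dx": -34,"dy": -84,"dz": 0,"twist": -9,"fingers": -1},
  {"dx": -34,"dy": -84,"dz": 0,"twist": -9,"fingers": -1},
])

```text
clock: 21.78
eef_pos: [0.5704, -0.264, 0.2048]
tool_rot: [-0.018, 1.0, 0.001, -0.002]
ft_force: [-1.0, 0.1, 1.5]
grip_width: 0.0853
grasp_force: 0.0
```

```bash
python3 -c "
from h import *
t=load('t21')
E=onz(t,(348.4,166.4),.052);K=onz(t,(350.0,226.3),.04);print('stand',E,'key',K)
to(E[0],E[1],.055,None)
w=snap('wrist','w22');g=cv2.cvtColor(w['image'],cv2.COLOR_RGB2GRAY)
for z in(.052,.056,.111):print(z,proj(w,(E[0],E[1],z)))
u,v=proj(w,(E[0],E[1],.07)).astype(int)
for r in range(v-40,v+60,5): print(r,[int(x) for x in g[min(r,383),max(0,u-60):u+64:4]])
print(u)"
```

```text
stand [ 0.57441069 -0.26110221  0.052     ] key [ 0.42285292 -0.26223095  0.04      ]
yaw -177.97 pos [ 0.5704 -0.264   0.2048] need dxyz [ -4.6   2.6 149.8] twist None q1,q6 [-0.43 -0.47] t 21.78 F [-1.   0.1  1.5] w 0.0853 g 0.0
0.052 [260.90584556 171.72490327]
0.056 [260.9443278  172.67848358]
0.111 [261.58137537 188.46436442]
136 [142, 146, 142, 136, 144, 141, 144, 36, 37, 35, 35, 34, 37, 36, 34, 38, 34, 38, 39, 38, 40, 39, 37, 42, 40, 41, 33, 34, 32, 34, 35]
141 [143, 146, 146, 139, 147, 141, 144, 34, 34, 34, 50, 46, 46, 44, 43, 60, 62, 58, 51, 47, 41, 41, 40, 41, 41, 41, 33, 29, 31, 33, 31]
146 [147, 151, 142, 136, 139, 140, 157, 35, 35, 35, 45, 164, 166, 165, 166, 166, 168, 145, 108, 99, 67, 57, 40, 43, 43, 42, 34, 36, 33, 33, 31]
151 [148, 143, 162, 157, 137, 142, 141, 31, 31, 34, 157, 232, 209, 185, 169, 154, 159, 158, 158, 157, 164, 46, 41, 43, 44, 41, 34, 34, 36, 34, 35]
156 [151, 152, 152, 147, 152, 149, 145, 33, 29, 33, 240, 247, 247, 247, 247, 247, 246, 247, 246, 247, 248, 40, 45, 47, 47, 44, 35, 35, 34, 36, 36]
161 [151, 140, 153, 143, 144, 155, 158, 33, 33, 39, 253, 
[... 1352 characters left out ...]
37, 37, 37, 38]
211 [147, 156, 155, 158, 155, 147, 149, 35, 33, 38, 38, 34, 35, 34, 33, 36, 35, 27, 34, 35, 38, 39, 44, 41, 40, 35, 40, 38, 38, 38, 30]
216 [156, 150, 154, 156, 154, 148, 155, 44, 47, 44, 35, 33, 32, 38, 65, 113, 73, 78, 40, 42, 39, 41, 45, 41, 42, 41, 39, 41, 34, 30, 31]
221 [146, 153, 146, 157, 144, 168, 155, 37, 39, 33, 29, 58, 34, 34, 38, 40, 41, 41, 36, 59, 33, 33, 37, 38, 39, 40, 39, 39, 34, 34, 32]
226 [150, 162, 150, 160, 154, 149, 171, 46, 37, 38, 34, 35, 39, 41, 45, 46, 46, 47, 48, 37, 47, 43, 45, 45, 44, 43, 43, 47, 34, 32, 34]
231 [170, 164, 154, 160, 140, 151, 163, 40, 35, 30, 54, 38, 46, 50, 49, 54, 53, 57, 50, 44, 76, 31, 33, 35, 36, 33, 36, 39, 40, 30, 30]
261
```

Stand at (0.574, −0.261): the wrist view agrees with the top view within 1 px. Descend and grip the stylus.

>>> carry_out([
  {"dx": -4,"dy": 2,"dz": 20,"twist": 0,"fingers": -1},
  {"dx": -5,"dy": 3,"dz": 55,"twist": 0,"fingers": -1},
  {"dx": -5,"dy": 3,"dz": 95,"twist": 0,"fingers": -1},
  {"dx": -5,"dy": 3,"dz": 130,"twist": 0,"fingers": -1},
  {"dx": -5,"dy": 3,"dz": 150,"twist": 0,"fingers": -1},
])

```text
clock: 22.25
eef_pos: [0.5727, -0.2555, 0.0527]
tool_rot: [-0.02, 1.0, 0.002, -0.003]
ft_force: [-0.9, 0.6, -0.2]
grip_width: 0.0852
grasp_force: 0.0
```

>>> carry_out([
  {"dx": 0,"dy": 0,"dz": 0,"twist": 0,"fingers": 1},
  {"dx": 0,"dy": 0,"dz": 0,"twist": 0,"fingers": 1},
  {"dx": 0,"dy": 0,"dz": 0,"twist": 0,"fingers": 1},
  {"dx": 0,"dy": 0,"dz": 0,"twist": 0,"fingers": 1},
  {"dx": 0,"dy": 0,"dz": 0,"twist": 0,"fingers": 1},
])

```text
clock: 22.67
eef_pos: [0.5776, -0.2595, 0.06]
tool_rot: [-0.02, 1.0, -0.001, 0.002]
ft_force: [0.2, -0.4, -0.3]
grip_width: 0.0255
grasp_force: 0.0
```

>>> carry_out([
  {"dx": 0,"dy": 0,"dz": 0,"twist": 0,"fingers": 1},
  {"dx": 0,"dy": 0,"dz": 0,"twist": 0,"fingers": 1},
  {"dx": 0,"dy": 0,"dz": 0,"twist": 0,"fingers": 1},
  {"dx": 0,"dy": 0,"dz": 0,"twist": 0,"fingers": 1},
  {"dx": 0,"dy": 0,"dz": 0,"twist": 0,"fingers": 1},
])

```text
clock: 23.08
eef_pos: [0.5772, -0.2596, 0.0595]
tool_rot: [-0.02, 1.0, -0.001, 0.002]
ft_force: [-0.8, -0.0, 6.0]
grip_width: 0.0107
grasp_force: 58.6
```

```bash
python3 -c "
from h import *
to(.5744,-.2611,.175)"
```

```text
yaw -177.75 pos [ 0.5772 -0.2596  0.0595] need dxyz [   2.5   -1.5 -115.5] twist None q1,q6 [-0.42 -0.46] t 23.08 F [-0.8 -0.   6. ] w 0.0107 g 58.6
```

>>> carry_out([
  {"dx": 0,"dy": 0,"dz": -8,"twist": 0,"fingers": 1},
  {"dx": 0,"dy": 0,"dz": -24,"twist": 0,"fingers": 1},
  {"dx": 0,"dy": 0,"dz": -44,"twist": 0,"fingers": 1},
  {"dx": 0,"dy": 0,"dz": -64,"twist": 0,"fingers": 1},
  {"dx": 0,"dy": 0,"dz": -78,"twist": 0,"fingers": 1},
])

```text
clock: 23.5
eef_pos: [0.5762, -0.2594, 0.1376]
tool_rot: [-0.02, 1.0, -0.0, 0.001]
ft_force: [0.4, -0.1, -0.1]
grip_width: 0.0107
grasp_force: 58.6
```

>>> carry_out([
  {"dx": 12,"dy": 0,"dz": 0,"twist": 0,"fingers": 1},
  {"dx": 40,"dy": 1,"dz": 0,"twist": 0,"fingers": 1},
  {"dx": 75,"dy": 2,"dz": 0,"twist": 0,"fingers": 1},
  {"dx": 110,"dy": 3,"dz": 0,"twist": 0,"fingers": 1},
  {"dx": 138,"dy": 3,"dz": 0,"twist": 0,"fingers": 1},
])

```text
clock: 23.92
eef_pos: [0.4351, -0.261, 0.1354]
tool_rot: [-0.02, 1.0, 0.0, -0.001]
ft_force: [-0.5, -0.4, -0.7]
grip_width: 0.0111
grasp_force: 58.6
```

>>> carry_out([
  {"dx": 8,"dy": 0,"dz": 0,"twist": 0,"fingers": 1},
  {"dx": 13,"dy": 0,"dz": 5,"twist": 0,"fingers": 1},
  {"dx": 13,"dy": 0,"dz": 15,"twist": 0,"fingers": 1},
  {"dx": 13,"dy": 0,"dz": 22,"twist": 0,"fingers": 1},
  {"dx": 13,"dy": 0,"dz": 22,"twist": 0,"fingers": 1},
])

```text
clock: 24.33
eef_pos: [0.4248, -0.2614, 0.1111]
tool_rot: [-0.02, 1.0, 0.001, -0.001]
ft_force: [0.2, 0.0, -0.3]
grip_width: 0.0108
grasp_force: 58.6
```

```bash
python3 -c "
from h import *
to(.4257,-.2622,.1)
s=snap('scene','s23');w=snap('wrist','w23');p=np.array(bot.get_obs()['eef_pos'])
tip=p+[-.0028,0,-.0495];print('tip pred',tip,proj(s,tip),'mouth',proj(s,(.4229,-.2622,.04)),'collar',proj(s,tip+[0,0,.044]))
u,v=proj(s,tip).astype(int);g=cv2.cvtColor(s['image'],cv2.COLOR_RGB2GRAY)
for r in range(v-45,v+18,3): print(r,[int(x) for x in g[r,u-24:u+26:2]])
print(u,'wrist tip',proj(w,tip),'mouth',proj(w,(.4229,-.2622,.04)))
"
```

```text
yaw -177.69 pos [ 0.4248 -0.2614  0.1111] need dxyz [-0.9 -0.9 11.1] twist None q1,q6 [-0.55 -0.59] t 24.33 F [ 0.2  0.  -0.3] w 0.0108 g 58.6
tip pred [ 0.42257681 -0.26170952  0.0628433 ] [371.08595603 188.88751019] mouth [369.88355315 198.22245414] collar [373.55855524 170.07861337]
143 [212, 224, 96, 185, 223, 214, 206, 204, 206, 205, 229, 40, 44, 45, 45, 102, 50, 42, 78, 74, 74, 71, 155, 153, 153]
146 [207, 207, 208, 207, 207, 207, 204, 204, 203, 213, 240, 40, 44, 46, 54, 111, 33, 40, 123, 171, 156, 151, 152, 152, 155]
149 [207, 208, 207, 207, 215, 223, 161, 79, 64, 76, 36, 44, 44, 44, 103, 119, 35, 40, 117, 156, 151, 151, 153, 153, 155]
152 [214, 225, 158, 54, 69, 78, 77, 75, 72, 89, 41, 57, 50, 45, 99, 120, 40, 41, 81, 151, 153, 67, 155, 153, 155]
155 [76, 78, 78, 75, 68, 116, 164, 156, 153, 154, 62, 49, 42, 41, 95, 97, 39, 46, 159, 150, 150, 113, 155, 153, 156]
158 [87, 165, 155, 152, 150, 148, 151, 149, 148, 151, 153, 156, 169, 101, 124, 31, 172, 152, 150, 149, 150, 110, 154, 154, 155]
161 [157, 150, 151, 149, 149, 151, 151, 150, 149, 150, 150, 154, 18, 40, 42, 37, 168, 149,
[... 1148 characters left out ...]
1 [61, 56, 59, 95, 70, 119, 114, 115, 117, 116, 60, 125, 155, 101, 150, 148, 149, 150, 149, 148, 150, 152, 154, 154, 98]
194 [93, 75, 120, 115, 115, 114, 115, 118, 120, 21, 167, 155, 151, 149, 149, 152, 156, 166, 155, 151, 148, 153, 153, 154, 135]
197 [159, 162, 45, 95, 120, 120, 19, 170, 157, 142, 150, 136, 169, 156, 78, 89, 86, 160, 160, 196, 92, 154, 154, 152, 158]
200 [103, 104, 115, 162, 162, 156, 151, 149, 151, 158, 141, 145, 96, 131, 150, 150, 154, 159, 119, 81, 101, 154, 152, 153, 153]
203 [103, 105, 106, 106, 103, 118, 160, 156, 154, 153, 154, 151, 151, 155, 148, 115, 79, 85, 84, 82, 165, 153, 153, 153, 153]
371 wrist tip [258.36128696 198.12605763] mouth [257.65743332 189.11066364]
```

The stylus hangs straight: its tip is at about scene (371,190), on prediction, and the hole at (370,199). Press.

>>> carry_out([
  {"dx": 0,"dy": 0,"dz": 8,"twist": 0,"fingers": 1},
  {"dx": 0,"dy": 0,"dz": 16,"twist": 0,"fingers": 1},
  {"dx": 0,"dy": 0,"dz": 22,"twist": 0,"fingers": 1},
  {"dx": 0,"dy": 0,"dz": 26,"twist": 0,"fingers": 1},
  {"dx": 0,"dy": 0,"dz": 28,"twist": 0,"fingers": 1},
])

```text
clock: 24.85
eef_pos: [0.4244, -0.2617, 0.0843]
tool_rot: [-0.02, 1.0, 0.0, -0.001]
ft_force: [0.3, 0.3, -0.6]
grip_width: 0.0102
grasp_force: 58.6
```

>>> carry_out([
  {"dx": 0,"dy": 0,"dz": 2,"twist": 0,"fingers": 1},
  {"dx": 0,"dy": 0,"dz": 4,"twist": 0,"fingers": 1},
  {"dx": 0,"dy": 0,"dz": 5,"twist": 0,"fingers": 1},
  {"dx": 0,"dy": 0,"dz": 6,"twist": 0,"fingers": 1},
  {"dx": 0,"dy": 0,"dz": 6,"twist": 0,"fingers": 1},
])

```text
clock: 25.27
eef_pos: [0.4251, -0.2622, 0.0798]
tool_rot: [-0.02, 1.0, -0.0, 0.0]
ft_force: [0.0, 1.0, 2.6]
grip_width: 0.011
grasp_force: 58.9
```

>>> carry_out([
  {"dx": 0,"dy": 0,"dz": 2,"twist": 0,"fingers": 1},
  {"dx": 0,"dy": 0,"dz": 4,"twist": 0,"fingers": 1},
  {"dx": 0,"dy": 0,"dz": 5,"twist": 0,"fingers": 1},
  {"dx": 0,"dy": 0,"dz": 5,"twist": 0,"fingers": 1},
  {"dx": 0,"dy": 0,"dz": 5,"twist": 0,"fingers": 1},
])

```text
clock: 25.68
eef_pos: [0.4268, -0.263, 0.0775]
tool_rot: [-0.02, 1.0, -0.001, 0.002]
ft_force: [-3.3, 2.6, 18.3]
grip_width: 0.011
grasp_force: 60.5
```

The button bottomed (18 N). Retract and return to the stand.

>>> carry_out([
  {"dx": 0,"dy": 0,"dz": -10,"twist": 0,"fingers": 1},
  {"dx": 0,"dy": 0,"dz": -24,"twist": 0,"fingers": 1},
  {"dx": 0,"dy": 0,"dz": -42,"twist": 0,"fingers": 1},
  {"dx": 0,"dy": 0,"dz": -58,"twist": 0,"fingers": 1},
  {"dx": 0,"dy": 0,"dz": -66,"twist": 0,"fingers": 1},
])

```text
clock: 26.1
eef_pos: [0.4258, -0.2627, 0.1422]
tool_rot: [-0.02, 1.0, -0.001, 0.001]
ft_force: [0.3, 0.2, 0.2]
grip_width: 0.0105
grasp_force: 58.6
```

>>> carry_out([
  {"dx": -12,"dy": 0,"dz": 0,"twist": 0,"fingers": 1},
  {"dx": -40,"dy": -1,"dz": 0,"twist": 0,"fingers": 1},
  {"dx": -78,"dy": -2,"dz": 0,"twist": 0,"fingers": 1},
  {"dx": -116,"dy": -3,"dz": 0,"twist": 0,"fingers": 1},
  {"dx": -143,"dy": -3,"dz": 0,"twist": 0,"fingers": 1},
])

```text
clock: 26.52
eef_pos: [0.5705, -0.2593, 0.1397]
tool_rot: [-0.02, 1.0, -0.0, 0.0]
ft_force: [0.1, -0.7, 0.0]
grip_width: 0.0108
grasp_force: 58.6
```

>>> carry_out([
  {"dx": -5,"dy": 0,"dz": 0,"twist": 0,"fingers": 1},
  {"dx": -8,"dy": 0,"dz": 0,"twist": 0,"fingers": 1},
  {"dx": -8,"dy": 0,"dz": 0,"twist": 0,"fingers": 1},
  {"dx": -8,"dy": 0,"dz": 0,"twist": 0,"fingers": 1},
  {"dx": -8,"dy": 0,"dz": 0,"twist": 0,"fingers": 1},
])

```text
clock: 26.93
eef_pos: [0.5746, -0.2593, 0.1405]
tool_rot: [-0.019, 1.0, 0.0, -0.0]
ft_force: [0.7, -1.0, 0.0]
grip_width: 0.011
grasp_force: 58.6
```

```bash
python3 -c "
from h import *
to(.5772,-.2600,.0595)
s=snap('scene','s24');p=np.array(bot.get_obs()['eef_pos'])
tip=p+[-.0028,0,-.0495];print('tip pred',tip,proj(s,tip),'mouth',proj(s,(.5744,-.2611,.052)),'collar',proj(s,tip+[0,0,.044]),'grip',proj(s,tip+[0,0,.055]))
u,v=proj(s,tip).astype(int);g=cv2.cvtColor(s['image'],cv2.COLOR_RGB2GRAY)
for r in range(v-36,v+16,3): print(r,[int(x) for x in g[r,u-16:u+18]])
print(u)
"
```

```text
yaw -177.79 pos [ 0.5746 -0.2593  0.1405] need dxyz [-2.7 -0.8 81. ] twist None q1,q6 [-0.42 -0.46] t 26.93 F [ 0.7 -1.   0. ] w 0.011 g 58.6
tip pred [ 0.57193464 -0.25938022  0.09123235] [322.73749589 154.35248754] mouth [321.42651887 169.18141704] collar [324.05032615 136.48034127] grip [324.38661449 131.9022975 ]
118 [29, 24, 17, 13, 59, 125, 187, 237, 230, 229, 235, 26, 42, 52, 51, 49, 44, 54, 99, 118, 95, 31, 39, 35, 39, 118, 69, 232, 218, 218, 225, 227, 169, 155]
121 [208, 205, 205, 206, 203, 203, 204, 205, 203, 206, 216, 234, 40, 31, 39, 40, 39, 65, 101, 117, 51, 35, 39, 38, 58, 125, 71, 72, 76, 73, 74, 77, 77, 77]
124 [206, 206, 205, 205, 207, 210, 213, 218, 221, 195, 163, 116, 70, 62, 75, 75, 101, 101, 115, 55, 34, 38, 36, 84, 78, 75, 72, 69, 64, 60, 57, 78, 79, 98]
127 [92, 52, 60, 64, 71, 74, 75, 77, 78, 77, 77, 78, 77, 77, 78, 81, 35, 41, 39, 39, 35, 62, 252, 245, 239, 234, 230, 227, 226, 227, 230, 237, 246, 221]
130 [79, 76, 74, 76, 74, 68, 63, 57, 55, 151, 148, 247, 243, 244, 251, 14, 40, 45, 45, 41, 34, 59, 252, 230, 196, 118, 113, 124, 127, 131, 133, 132, 135, 136]
1
[... 1516 characters left out ...]
17, 221, 228, 176, 128, 73, 61, 70]
160 [205, 206, 208, 207, 208, 206, 205, 206, 207, 206, 207, 208, 209, 209, 211, 213, 215, 219, 221, 186, 170, 127, 53, 65, 70, 75, 78, 78, 78, 80, 78, 78, 77, 74]
163 [206, 206, 205, 207, 208, 209, 214, 218, 222, 226, 146, 158, 97, 47, 58, 63, 66, 71, 74, 78, 79, 80, 78, 79, 76, 73, 83, 104, 137, 134, 132, 129, 125, 126]
166 [227, 175, 155, 86, 48, 56, 55, 50, 51, 125, 254, 254, 252, 245, 235, 234, 237, 239, 247, 253, 184, 110, 118, 122, 126, 126, 127, 124, 126, 123, 125, 126, 126, 129]
169 [77, 72, 87, 201, 237, 246, 240, 236, 233, 233, 236, 163, 201, 172, 176, 160, 206, 230, 231, 227, 233, 230, 232, 243, 250, 253, 104, 115, 123, 129, 99, 107, 84, 87]
322
```

The tip is at scene (322.8,155), on prediction. Align by −2.5/−1.7 mm and insert.

>>> carry_out([
  {"dx": -2.5,"dy": -1.5,"dz": 8,"twist": 0,"fingers": 1},
  {"dx": -2.5,"dy": -1.5,"dz": 20,"twist": 0,"fingers": 1},
  {"dx": -2.5,"dy": -1.5,"dz": 32,"twist": 0,"fingers": 1},
  {"dx": -2.5,"dy": -1.5,"dz": 42,"twist": 0,"fingers": 1},
  {"dx": -2.5,"dy": -1.5,"dz": 50,"twist": 0,"fingers": 1},
])

```text
clock: 27.4
eef_pos: [0.5776, -0.2605, 0.0891]
tool_rot: [-0.02, 1.0, 0.0, -0.001]
ft_force: [-0.5, -0.7, 0.4]
grip_width: 0.0107
grasp_force: 58.6
```

>>> carry_out([
  {"dx": 0,"dy": 0,"dz": 8,"twist": 0,"fingers": 1},
  {"dx": 0,"dy": 0,"dz": 16,"twist": 0,"fingers": 1},
  {"dx": 0,"dy": 0,"dz": 23,"twist": 0,"fingers": 1},
  {"dx": 0,"dy": 0,"dz": 28,"twist": 0,"fingers": 1},
  {"dx": 0,"dy": 0,"dz": 30,"twist": 0,"fingers": 1},
])

```text
clock: 27.82
eef_pos: [0.5781, -0.2603, 0.0594]
tool_rot: [-0.02, 1.0, 0.0, -0.001]
ft_force: [-1.6, 1.0, 9.6]
grip_width: 0.0108
grasp_force: 59.9
```

```bash
python3 -c "
from h import *
to(.5772,-.2600,.0595)"
```

```text
yaw -177.73 pos [ 0.5781 -0.2603  0.0594] need dxyz [ 0.8  0.3 -0.1] twist None q1,q6 [-0.42 -0.46] t 27.82 F [-1.6  1.   9.6] w 0.0108 g 59.9
```

Seated (z as at the first grip, 10 N on the collar). Release and withdraw upward.

>>> carry_out([
  {"dx": 0,"dy": 0,"dz": 0,"twist": 0,"fingers": -1},
  {"dx": 0,"dy": 0,"dz": 0,"twist": 0,"fingers": -1},
  {"dx": 0,"dy": 0,"dz": 0,"twist": 0,"fingers": -1},
  {"dx": 0,"dy": 0,"dz": 0,"twist": 0,"fingers": -1},
  {"dx": 0,"dy": 0,"dz": 0,"twist": 0,"fingers": -1},
])

```text
clock: 28.23
eef_pos: [0.5788, -0.2606, 0.0609]
tool_rot: [-0.02, 1.0, -0.0, 0.0]
ft_force: [-0.0, -0.9, -0.3]
grip_width: 0.071
grasp_force: 0.0
```

>>> carry_out([
  {"dx": 0,"dy": 0,"dz": 0,"twist": 0,"fingers": -1},
  {"dx": 0,"dy": 0,"dz": 0,"twist": 0,"fingers": -1},
  {"dx": 0,"dy": 0,"dz": 0,"twist": 0,"fingers": -1},
  {"dx": 0,"dy": 0,"dz": -15,"twist": 0,"fingers": -1},
  {"dx": 0,"dy": 0,"dz": -40,"twist": 0,"fingers": -1},
])

```text
clock: 28.65
eef_pos: [0.5759, -0.2594, 0.0973]
tool_rot: [-0.02, 1.0, 0.002, -0.003]
ft_force: [-0.1, -0.2, -0.0]
grip_width: 0.0856
grasp_force: 0.0
```

>>> carry_out([
  {"dx": 0,"dy": 0,"dz": -35,"twist": 0,"fingers": -1},
  {"dx": 0,"dy": 0,"dz": -70,"twist": 0,"fingers": -1},
  {"dx": 0,"dy": 0,"dz": -100,"twist": 0,"fingers": -1},
  {"dx": 0,"dy": 0,"dz": -110,"twist": 0,"fingers": -1},
  {"dx": 0,"dy": 0,"dz": -110,"twist": 0,"fingers": -1},
])

```text
clock: 29.07
eef_pos: [0.5805, -0.2614, 0.2146]
tool_rot: [-0.02, 1.0, -0.002, 0.004]
ft_force: [-0.1, 0.3, -0.0]
grip_width: 0.0855
grasp_force: 0.0
```

```bash
python3 -c "
from h import *
st();s=snap('scene','s25');w=snap('wrist','w25');a=load('scene0')['image'].astype(int);b=s['image'].astype(int)
d=np.abs(a-b).sum(2)>90
print('stylus diff',d[140:172,310:335].sum(),'counter',d[185:225,340:385].sum(),'red',d[210:265,312:330].sum(),'carrier',d[210:320,135:240].sum(),'tape',d[205:245,112:168].sum(),'vial',d[185:213,180:196].sum(),'jar',d[160:210,128:162].sum(), d[160:185,242:268].sum())
g0=cv2.cvtColor(a.astype(np.uint8),7);g1=cv2.cvtColor(b.astype(np.uint8),7)
for r in range(144,172,4): print(r,[int(x) for x in g0[r,312:334:2]],[int(x) for x in g1[r,312:334:2]])
print(ys(w),ys(s))
for v,_ in ys(w): print(inbin(onz(w,v,.017)))
"
```

```text
{'clock': 29.0667, 'eef_pos': [0.5805, -0.2614, 0.2146], 'tool_rot': [-0.0198, 0.9998, -0.0017, 0.0036], 'ft_force': [-0.1032, 0.2941, -0.0471], 'grip_width': 0.0855, 'grasp_force': 0.0, 'joint_pos': [-0.4232, 0.5138, 0.4321, 1.4812, 0.0, -0.4627]}
stylus diff 28 counter 114 red 0 carrier 2228 tape 23 vial 0 jar 0 0
144 [136, 135, 136, 135, 135, 129, 128, 135, 136, 134, 135] [135, 135, 135, 135, 132, 127, 132, 135, 136, 135, 136]
148 [135, 135, 134, 139, 26, 41, 35, 148, 134, 130, 106] [136, 134, 135, 143, 40, 43, 36, 149, 133, 129, 106]
152 [135, 135, 133, 135, 30, 45, 37, 234, 205, 205, 205] [135, 134, 134, 143, 42, 48, 36, 233, 206, 204, 204]
156 [218, 209, 210, 229, 41, 46, 34, 233, 206, 206, 209] [218, 209, 210, 230, 41, 45, 56, 218, 207, 206, 209]
160 [206, 206, 207, 231, 41, 46, 57, 180, 52, 68, 77] [205, 206, 207, 230, 41, 44, 51, 175, 53, 68, 77]
164 [228, 158, 46, 71, 44, 44, 40, 77, 71, 104, 132] [227, 158, 48, 28, 46, 44, 37, 76, 71, 104, 133]
168 [249, 238, 205, 213, 29, 21, 109, 131, 148, 95, 115] [249, 239, 170, 212, 29, 60, 114, 148, 147, 96, 116]
[] [([139.1, 149.6], 11), ([103.0, 158.0], 7), ([262.1, 209.2], 19), ([282.6, 211.4], 25), ([285.3, 221.0], 22)]
```

```bash
python3 -c "
from h import *
t=snap('top','t26')
for c in(load('top0'),t):
  g=cv2.cvtColor(c['image'],cv2.COLOR_RGB2GRAY); m=(g[183:258,148:222]>70).astype(np.uint8); ys_,xs=np.where(m)
  q=[np.percentile(xs,2)+148,np.percentile(xs,98)+148,np.percentile(ys_,2)+183,np.percentile(ys_,98)+183]; print(q, onz(c,((q[0]+q[1])/2,(q[2]+q[3])/2),.015))
for u in((262.1,209.2),(282.6,211.4),(285.3,221)): print(inbin(onz(load('s25'),u,.017)))
print(job_done())"
```

```text
[np.float64(157.0), np.float64(209.0), np.float64(191.0), np.float64(243.0)] [0.45896929 0.16477325 0.015     ]
[np.float64(156.0), np.float64(208.0), np.float64(193.0), np.float64(245.0)] [0.453874  0.1674654 0.015    ]
[0.037 0.019 0.017]
[ 0.002 -0.009  0.017]
[-0.03   0.014  0.017]
the job is handed in; nothing more can be done
None
```

The job is handed in, though the judge returned no verdict. By my final measurements all three samples are in the bin, the empty carrier is level on its mat about 5 mm from the middle, the button was pressed to its stop (18 N), and the stylus is back in its stand; the carrier did slip out of the grip once while tipping, and I regripped it inside the bin.

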